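# Load the bedside-lamp battery charger, lock its levers and switch it on

### The job

The charger for the cordless bedside lamps has been left on: flip its toggle switch off before you load it. Put every loose battery right down into a bay of its own, brass contact end towards the lever hinges, and swing all four levers fully shut, the one over an empty bay too. Only then flip the switch back on; leave the jar, the mug and the alarm clock where they stand.

Things in the scene. Friction and masses are not known exactly. Their poses are not given: they have to be found in the camera images.
- charger: Cream battery charger, fixed, 116 (x) x 360 (y) x 44 mm (z, up); origin at the centre of its underside, on the table; x points to its rear, away from the robot. Four open-topped bays in a row along y, 72 mm apart, each with a lever hinged behind it, and a metal bat toggle at charger y = -148 mm (right end), x = 0, on a black plate on the flat 44 mm high top.
- bay1 (a point): Centre of a seated battery in bay 1 (leftmost, y +144 mm): 49 mm above the table; axes as the charger's. Pocket 81 (x) x 46 (y) mm, 14 mm deep, floor 30 mm above the table. The lever's hinge axis is along y, 50 mm behind this point (+x), 73 mm above the table, in a bracket 79 mm high; lever a bar 14 wide, 6 thick, 62 mm long, then an orange tab bent up, its end 74 mm from the axis.
- bay2 (a point): Centre of a seated battery in bay 2 (y +72 mm): 49 mm above the table; axes as the charger's. Pocket 81 (x) x 46 (y) mm, 14 mm deep, floor 30 mm above the table. The lever's hinge axis is along y, 50 mm behind this point (+x), 73 mm above the table, in a bracket 79 mm high; lever a bar 14 wide, 6 thick, 62 mm long, then an orange tab bent up, its end 74 mm from the axis.
- bay3 (a point): Centre of a seated battery in bay 3 (y 0): 49 mm above the table; axes as the charger's. Pocket 81 (x) x 46 (y) mm, 14 mm deep, floor 30 mm above the table. The lever's hinge axis is along y, 50 mm behind this point (+x), 73 mm above the table, in a bracket 79 mm high; lever a bar 14 wide, 6 thick, 62 mm long, then an orange tab bent up, its end 74 mm from the axis.
- bay4 (a point): Centre of a seated battery in bay 4 (by the switch, y -72 mm): 49 mm above the table; axes as the charger's. Pocket 81 (x) x 46 (y) mm, 14 mm deep, floor 30 mm above the table. The lever's hinge axis is along y, 50 mm behind this point (+x), 73 mm above the table, in a bracket 79 mm high; lever a bar 14 wide, 6 thick, 62 mm long, then an orange tab bent up, its end 74 mm from the axis.
- lever1 (a joint): Hold-down lever of bay 1. Value in rad: 0 = shut, level over the bay; grows as the tip swings up and back; 1.57 upright, 1.95 = stop, leaning back behind the bay. Stiff friction hinge, stays where left (1 N at the tip moves it); cannot shut over a battery not right down in its bay. Starts between 0.45 and 1.9; below about 1.6 it is in the way of loading from above.
- lever2 (a joint): Hold-down lever of bay 2. Value in rad: 0 = shut, level over the bay; grows as the tip swings up and back; 1.57 upright, 1.95 = stop, leaning back behind the bay. Stiff friction hinge, stays where left (1 N at the tip moves it); cannot shut over a battery not right down in its bay. Starts between 0.45 and 1.9; below about 1.6 it is in the way of loading from above.
- lever3 (a joint): Hold-down lever of bay 3. Value in rad: 0 = shut, level over the bay; grows as the tip swings up and back; 1.57 upright, 1.95 = stop, leaning back behind the bay. Stiff friction hinge, stays where left (1 N at the tip moves it); cannot shut over a battery not right down in its bay. Starts between 0.45 and 1.9; below about 1.6 it is in the way of loading from above.
- lever4 (a joint): Hold-down lever of bay 4. Value in rad: 0 = shut, level over the bay; grows as the tip swings up and back; 1.57 upright, 1.95 = stop, leaning back behind the bay. Stiff friction hinge, stays where left (1 N at the tip moves it); cannot shut over a battery not right down in its bay. Starts between 0.45 and 1.9; below about 1.6 it is in the way of loading from above.
- switch (a joint): The charger's bat toggle, hinged about charger y. Value in rad: +0.35 = on, leaning to the rear (towards the red dot); -0.35 = off, leaning to the front, towards the robot; 0 = upright. Pivot 46 mm above the table. Spring-loaded: it snaps to either side once past the centre; about 2 N at the tip moves it. Starts on.
- switch_tip (a point): Top end of the toggle bat, which is a 9 mm thick rod ending 34 mm from the pivot. Open flat top 44 mm above the table all round it, 55 mm to front and rear, about 32 mm to the right and 53 mm to the next bay's pocket on the left.
- battery1: Battery, a square-section olive block 70 x 38 x 38 mm, 0.19 kg, with a cream band; origin at its centre, long axis x; its +x end is the brass-collared contact end. Any of its four long faces may be up. Lies on the table; may be absent (three or four of the four are there).
- battery1_contacts (a point): Centre of this battery's contact end face, 35 mm from its centre.
- battery2: Battery, a square-section olive block 70 x 38 x 38 mm, 0.19 kg, with a cream band; origin at its centre, long axis x; its +x end is the brass-collared contact end. Any of its four long faces may be up. Lies on the table; may be absent (three or four of the four are there).
- battery2_contacts (a point): Centre of this battery's contact end face, 35 mm from its centre.
- battery3: Battery, a square-section olive block 70 x 38 x 38 mm, 0.19 kg, with a cream band; origin at its centre, long axis x; its +x end is the brass-collared contact end. Any of its four long faces may be up. Lies on the table; may be absent (three or four of the four are there).
- battery3_contacts (a point): Centre of this battery's contact end face, 35 mm from its centre.
- battery4: Battery, a square-section olive block 70 x 38 x 38 mm, 0.19 kg, with a cream band; origin at its centre, long axis x; its +x end is the brass-collared contact end. Any of its four long faces may be up. Lies on the table; may be absent (three or four of the four are there).
- battery4_contacts (a point): Centre of this battery's contact end face, 35 mm from its centre.
- jar: Small amber jar with a white lid, 60 mm wide, 50 mm high, origin at its underside; to be left where it stands.
- mug: White mug, 80 mm wide, 90 mm high, origin at its underside; to be left where it stands.
- clock: Cream twin-bell alarm clock, 100 mm wide, 155 mm high, origin at its underside; to be left where it stands.
Things that resemble listed ones, but are neither listed nor needed, are in the scene too. Leave any purple look-alike of the battery2 alone.

How it is judged:
On the way, in this order (a step that is already met when the one before it is completed fails the run):
1. the charger is switched off (value of joint switch below -0.25 rad), for 0.2 s.
2. with the switch still off, every battery is seated in a bay, contacts to the rear, and all four levers are shut (value of joint switch below -0.25 rad and ((distance between battery1 and bay1 below 0.009 m and x of battery1_contacts in the frame of bay1 above 0.025 m) or (distance between battery1 and bay2 below 0.009 m and x of battery1_contacts in the frame of bay2 above 0.025 m) or (distance between battery1 and bay3 below 0.009 m and x of battery1_contacts in the frame of bay3 above 0.025 m) or (distance between battery1 and bay4 below 0.009 m and x of battery1_contacts in the frame of bay4 above 0.025 m)) and ((distance between battery2 and bay1 below 0.009 m and x of battery2_contacts in the frame of bay1 above 0.025 m) or (distance between battery2 and bay2 below 0.009 m and x of battery2_contacts in the frame of bay2 above 0.025 m) or (distance between battery2 and bay3 below 0.009 m and x of battery2_contacts in the frame of bay3 above 0.025 m) or (distance between battery2 and bay4 below 0.009 m and x of battery2_contacts in the frame of bay4 above 0.025 m)) and ((distance between battery3 and bay1 below 0.009 m and x of battery3_contacts in the frame of bay1 above 0.025 m) or (distance between battery3 and bay2 below 0.009 m and x of battery3_contacts in the frame of bay2 above 0.025 m) or (distance between battery3 and bay3 below 0.009 m and x of battery3_contacts in the frame of bay3 above 0.025 m) or (distance between battery3 and bay4 below 0.009 m and x of battery3_contacts in the frame of bay4 above 0.025 m)) and ((distance between battery4 and bay1 below 0.009 m and x of battery4_contacts in the frame of bay1 above 0.025 m) or (distance between battery4 and bay2 below 0.009 m and x of battery4_contacts in the frame of bay2 above 0.025 m) or (distance between battery4 and bay3 below 0.009 m and x of battery4_contacts in the frame of bay3 above 0.025 m) or (distance between battery4 and bay4 below 0.009 m and x of battery4_contacts in the frame of bay4 above 0.025 m)) and value of joint each of lever1, lever2, lever3, lever4 below 0.08 rad), for 0.2 s.
3. the charger is switched on again (value of joint switch above 0.25 rad and value of joint each of lever1, lever2, lever3, lever4 below 0.08 rad), for 0.2 s.
At the end, for the whole second after the job is handed in: The switch is on (joint above 0.25), every battery present lies in a bay (centre within 9 mm of the bay's point) with its contact end to the rear, at rest, and all four levers are shut (below 0.08 rad) (all of step 3 and ((distance between battery1 and bay1 below 0.009 m and x of battery1_contacts in the frame of bay1 above 0.025 m) or (distance between battery1 and bay2 below 0.009 m and x of battery1_contacts in the frame of bay2 above 0.025 m) or (distance between battery1 and bay3 below 0.009 m and x of battery1_contacts in the frame of bay3 above 0.025 m) or (distance between battery1 and bay4 below 0.009 m and x of battery1_contacts in the frame of bay4 above 0.025 m)) and ((distance between battery2 and bay1 below 0.009 m and x of battery2_contacts in the frame of bay1 above 0.025 m) or (distance between battery2 and bay2 below 0.009 m and x of battery2_contacts in the frame of bay2 above 0.025 m) or (distance between battery2 and bay3 below 0.009 m and x of battery2_contacts in the frame of bay3 above 0.025 m) or (distance between battery2 and bay4 below 0.009 m and x of battery2_contacts in the frame of bay4 above 0.025 m)) and ((distance between battery3 and bay1 below 0.009 m and x of battery3_contacts in the frame of bay1 above 0.025 m) or (distance between battery3 and bay2 below 0.009 m and x of battery3_contacts in the frame of bay2 above 0.025 m) or (distance between battery3 and bay3 below 0.009 m and x of battery3_contacts in the frame of bay3 above 0.025 m) or (distance between battery3 and bay4 below 0.009 m and x of battery3_contacts in the frame of bay4 above 0.025 m)) and ((distance between battery4 and bay1 below 0.009 m and x of battery4_contacts in the frame of bay1 above 0.025 m) or (distance between battery4 and bay2 below 0.009 m and x of battery4_contacts in the frame of bay2 above 0.025 m) or (distance between battery4 and bay3 below 0.009 m and x of battery4_contacts in the frame of bay3 above 0.025 m) or (distance between battery4 and bay4 below 0.009 m and x of battery4_contacts in the frame of bay4 above 0.025 m)) and linear speed of each of battery1, battery2, battery3, battery4 below 0.02 m/s); the robot touches nothing.
It fails at once if the charger is on while a battery lies in a bay whose lever is open ((value of joint switch above 0.25 rad and value of joint lever1 above 0.3 rad and distance between any of battery1, battery2, battery3, battery4 and bay1 below 0.025 m) or (value of joint switch above 0.25 rad and value of joint lever2 above 0.3 rad and distance between any of battery1, battery2, battery3, battery4 and bay2 below 0.025 m) or (value of joint switch above 0.25 rad and value of joint lever3 above 0.3 rad and distance between any of battery1, battery2, battery3, battery4 and bay3 below 0.025 m) or (value of joint switch above 0.25 rad and value of joint lever4 above 0.3 rad and distance between any of battery1, battery2, battery3, battery4 and bay4 below 0.025 m)).
It fails at once if the jar is knocked over or shifted by more than 3 cm (distance of jar from where it was at the start of the episode above 0.03 m or angle between jar's own z axis and vertical above 0.5 rad).
It fails at once if the mug is knocked over or shifted by more than 3 cm (distance of mug from where it was at the start of the episode above 0.03 m or angle between mug's own z axis and vertical above 0.5 rad).
It fails at once if the clock is knocked over or shifted by more than 3 cm (distance of clock from where it was at the start of the episode above 0.03 m or angle between clock's own z axis and vertical above 0.5 rad).
Of battery1, battery2, battery3, battery4 only 3 to 4 are there at a start; the rules pass over those that are not, and their reading is None.
At some moment in a run one of battery1, battery2, battery3, battery4 may be knocked a few centimetres aside while the robot is not near it.
Once in a run the grip may slacken for a moment while it holds something.
It also fails if it takes over 210 s, if anything falls off the work surface, if the arm or the gripper's body presses on something with over 40 N, if the wrist force passes 120 N, or if a joint passes its speed limit or range.

### The arm

A 7-joint arm with a two-finger parallel gripper is mounted at the origin on the work surface. World frame = base frame: x ahead of the robot, y to its left, z up, the work surface at z = 0. Lengths are in m, angles in rad, forces in N, time in s.
With the tool pointing down it reaches from about 0.425 to 0.925 m from the base axis. Payload 6.8 kg.
Tool frame: the origin (TCP) lies at the very end of the fingers, on their centre line; the grasp point (between the pads) lies 19 mm behind it; z points along the fingers, y is the line along which they close (so a half turn about z gives the same grasp; the last joint's range is limited). The gripper opens to 85 mm and grips with 20 to 120 N. Pads are 22 mm wide; open, the fingers measure 114 mm over their backs; the gripper's body (76 mm by 85 mm) begins 54 mm behind the grasp point. The pads swing forward as they close: fully open they stand 13 mm farther back than shut.
Start: joints at [1.066, 0.477, 0.022, 1.555, -0.011, 1.109, -0.083], TCP at [0.261, -0.623, 0.231] pointing down, gripper open.
Joint ranges: [-2.96, 2.96], [-0.34, 2.1], [-1.41, 1.46], [0.24, 2.44], [-1.37, 4.51], [0.17, 1.92], [-2.96, 2.96]. Speed limits (rad/s): [2.39, 2.39, 3.14, 3.14, 3.14, 3.14, 3.14].

### API

Orientations are given as a rotation vector (axis times angle).
In Python, from bench import get_obs, grab_frame, hand_in gives the robot as it stands.
- The arm moves only by the tool drive_tool, never from a script. Its argument "rows" is a list of rows, each an object with "offset": the shift along the tool's x, y, z as a fraction of full scale, a list of three; "rotation": the turn, a rotation vector about the tool's x, y, z as a fraction of full scale, a list of three; "claw": the opening, from 0 (shut) to 1 (fully open). In form: [{"offset": [tx, ty, tz], "rotation": [wx, wy, wz], "claw": claw}, ...]. A call has 1 to 20 rows; each row is the pose to reach, as a shift and turn from the pose commanded when the call began, along the tool's axes at that moment; what a row does not reach only later rows make up. Full scale, the value 1, is 0.15 m for a shift and 2 rad for a turn. A row lasts 1/12 s, in which the tool goes at most 41.7 mm and 7.16 degrees, less where a joint would pass 70% of its speed; a pose out of reach is approached as far as the arm can. A call with a number of a shift or a turn outside -1 to 1 is refused whole. A call with a gripper value outside its range is refused whole. The fingers move at their own pace and stop on an object; "force" is the grip in N (left out, the last holds). Time passes only in rows, so rows that repeat a pose let the fingers close. It gives the time, the measured TCP pose, the force, the opening and the grip force at its end, in the units of the state.
- get_obs(): the state, without advancing time (a new reading comes with each control period).
- grab_frame(name): name is "scene" or "top" or "wrist"; returns a dict with "frame" (400x640x3 uint8, red, green, blue), "z_map" (400x640 float32, m along the optical axis (not along the pixel's ray), 0 where there is no reading), "vfov" (degrees; the focal length in pixels is half the picture's height over the tangent of half this angle, whatever the lens; pixels are square), "cx", "cy" (the principal point, pixels), "D" ([k1, k2, p1, p2, k3] as OpenCV has them; the pictures are not rectified), "R" (3x3) and "t" (3): a world point X has camera coordinates R X + t. Camera axes: x right, y down, z forward; pixel columns grow to the right and rows downward; lengths in m; the calibration is good to about 2 mm. A picture is of the moment at which its call begins.
- hand_in(): hands the job in; it is judged then, once.
The state is a dict: "clock": time; "joints": joint angles; "qvel": joint speeds; "tau": joint torques, N m; "tcp_pos": TCP position; "orientation": TCP orientation; "contact_force": force on the tool from outside, world axes, zero at the start; "moment": the same for the moment, N m; "grip_width": finger opening in m; "gripper_force": force on a finger pad.
Only numpy, scipy, OpenCV 4.12 (cv2) and the standard library are available. Lean on these libraries where they do the work, as an engineer would, in place of code of your own. Each camera call takes 0.05 s, during which the arm holds its last target. There are 200 camera calls.

## Working session

There is one attempt and no reset: what is moved stays moved. The work goes in short steps, Python scripts to look and compute and a tool call to move; the robot and the scene stay as the last step left them, time stands still between calls to the robot, and variables do not carry over. Pictures are saved under pics/ and viewed, at most 14 in all, crops included, and the job is handed in when it is done.

Besides the shell and the picture viewer there is one more tool, called after "Call:" by a JSON object that holds its "api" and its "payload", one argument or row to a line. drive_tool: Moves the arm, as the interface text tells. Its arguments: {"type":"object","properties":{"rows":{"type":"array","items":{"type":"object","properties":{"offset":{"type":"array","items":{"type":"number"}},"rotation":{"type":"array","items":{"type":"number"}},"claw":{"type":"number"}}}},"force":{"type":"number"}},"required":["rows"]}

```bash
mkdir -p pics; ls; python3 - <<'E'
from bench import get_obs, grab_frame
import cv2,numpy as np
o=get_obs(); print(o)
for n in ["scene","top"]:
    f=grab_frame(n); cv2.imwrite(f"pics/{n}0.png",f["frame"][:,:,::-1]); print(n,f["vfov"],f["cx"],f["cy"],f["D"],f["R"],f["t"])
    np.savez(f"{n}0.npz",**f)
E
```

```text
pics
{'clock': 0.0, 'joints': array([ 1.06589969,  0.47776824,  0.02231835,  1.55649223, -0.01151298,
        1.1092882 , -0.08307532]), 'qvel': array([-3.55519896e-05,  1.55104816e-03, -1.24426612e-03,  9.93716651e-04,
       -1.59844471e-04, -8.22355470e-04,  3.22638363e-04]), 'tau': array([ 1.17456384e-03, -5.96461129e+01,  1.60863519e+00, -2.81203026e+01,
        1.25305113e-02,  9.35228483e-03,  3.54382806e-06]), 'tcp_pos': array([ 0.26062911, -0.62199213,  0.23032944]), 'orientation': array([-3.07821540e+00, -6.18948495e-01,  7.40221499e-04]), 'contact_force': array([ 0.59655821, -0.25705133,  0.3565573 ]), 'moment': array([-0.00762687,  0.00142466,  0.0380657 ]), 'gripper_force': 0.0, 'grip_width': 0.08526775593967158}
scene 48.16578144713858 322.81603137411156 197.31684827062006 [0.00877378 0.         0.         0.         0.        ] [[ 0.19232082  0.98119477  0.01641734]
 [ 0.6980485  -0.12502533 -0.70505103]
 [-0.6897398   0.14705609 -0.70896651]] [-0.12030664 -0.32152483  1.83923145]
top 50.78679510413969 320.85862516839325 200.6818008984799 [-0.07995589  0.          0.          0.          0.        ] [[ 1.69470337e-03 -9.99938278e-01 -1.09803829e-02]
 [-9.88061082e-01  1.71974513e-05 -1.54062645e-01]
 [ 1.54053325e-01  1.11103795e-02 -9.88000067e-01]] [0.02329517 0.55556326 1.68799303]
```

View pics/scene0.png

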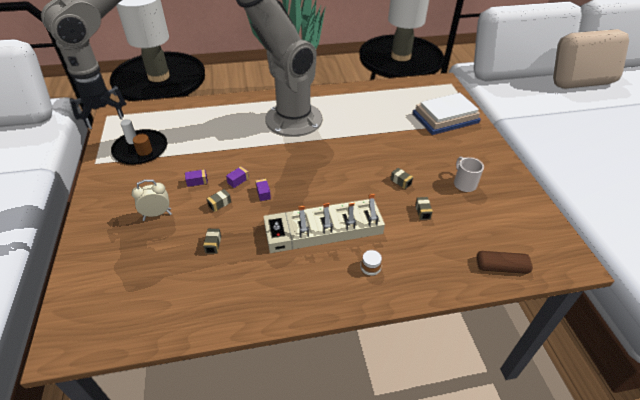

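View pics/top0.png

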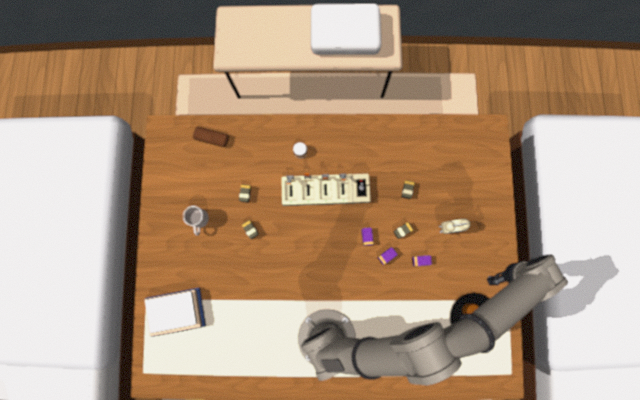

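```bash
cat > h.py <<'E'
import numpy as np, cv2
from scipy.spatial.transform import Rotation as Rot
from bench import get_obs, grab_frame
def K(f):
    F=f["frame"].shape[0]/2/np.tan(np.radians(float(f["vfov"]))/2)
    return np.array([[F,0,float(f["cx"])],[0,F,float(f["cy"])],[0,0,1]])
def cloud(f):
    h,w=f["z_map"].shape
    u,v=np.meshgrid(np.arange(w),np.arange(h))
    n=cv2.undistortPoints(np.stack([u,v],-1).reshape(-1,1,2).astype(float),K(f),np.array(f["D"],float)).reshape(h,w,2)
    z=f["z_map"].astype(float)
    P=np.dstack([n*z[...,None],z])
    X=(P-f["t"])@np.array(f["R"])
    X[z<=0]=np.nan
    return X
def proj(f,P):
    p,_=cv2.projectPoints(np.array(P,float).reshape(-1,1,3),cv2.Rodrigues(np.array(f["R"]))[0],np.array(f["t"],float),K(f),np.array(f["D"],float))
    return p.reshape(-1,2)
def atheight(f,uv,z):
    n=cv2.undistortPoints(np.array(uv,float).reshape(-1,1,2),K(f),np.array(f["D"],float)).reshape(-1,2)
    R=np.array(f["R"]);c=-R.T@np.array(f["t"])
    d=np.c_[n,np.ones(len(n))]@R
    return c+d*((z-c[2])/d[:,2])[:,None]
def ortho(f,x0,x1,y0,y1,z,s):  # px per m; up=+x, left=+y
    H,W=int((x1-x0)*s),int((y1-y0)*s)
    r,c=np.mgrid[:H,:W]
    P=np.stack([x1-r/s,y1-c/s,np.full(r.shape,z,float)],-1)
    m=proj(f,P).reshape(H,W,2).astype(np.float32)
    return cv2.remap(f["frame"],m[...,0],m[...,1],cv2.INTER_CUBIC)
def snap(n): return grab_frame(n)
E
python3 - <<'E'
from h import *
for n in ["top","scene"]:
    f=dict(np.load(n+"0.npz")); X=cloud(f)
    m=(X[...,2]>.012)&(X[...,2]<.25)&(X[...,0]>.32)&(X[...,0]<1.0)&(abs(X[...,1])<.75)
    k,l,s,c=cv2.connectedComponentsWithStats(m.astype(np.uint8))
    print(n,"table z",np.nanmedian(X[...,2][(X[...,0]>.4)&(X[...,0]<.9)&(abs(X[...,1])<.6)]))
    for i in range(1,k):
        if s[i,4]<30: continue
        P=X[l==i]; top=P[P[:,2]>P[:,2].max()-.012]
        r=cv2.minAreaRect((P[:,:2]*1000).astype(np.float32))
        col=f["frame"][l==i].mean(0).astype(int)
        print(c[i].round(),"n",s[i,4],"c",np.round(r[0]),"size",np.round(r[1]),"ang",round(r[2],1),"zmax",P[:,2].max().round(3),col)
E
```

```text
top table z 0.001566130388484376
[210. 137.] n 477 c [838. 499.] size [155.  63.] ang 75.5 zmax 0.049 [108  66  40]
[299. 150.] n 171 c [775. 114.] size [54. 57.] ang 46.3 zmax 0.061 [209 200 195]
[325. 189.] n 2541 c [606.   7.] size [119. 361.] ang 2.1 zmax 0.15 [197 189 158]
[408. 189.] n 176 c [ 607. -336.] size [38. 71.] ang 78.2 zmax 0.054 [145 129  93]
[245. 193.] n 174 c [595. 343.] size [46. 77.] ang 83.7 zmax 0.048 [155 140 102]
[195. 218.] n 314 c [479. 532.] size [109.  78.] ang 35.1 zmax 0.098 [138 126 119]
[455. 226.] n 331 c [ 453. -510.] size [57. 98.] ang 8.1 zmax 0.158 [202 191 160]
[250. 229.] n 175 c [440. 316.] size [72. 39.] ang 34.1 zmax 0.047 [155 142 104]
[403. 230.] n 171 c [ 436. -312.] size [38. 71.] ang 31.4 zmax 0.051 [162 148 109]
[367. 236.] n 174 c [ 410. -164.] size [70. 39.] ang 5.7 zmax 0.048 [152  86 155]
[388. 254.] n 133 c [ 332. -246.] size [39. 71.] ang 35.7 zmax 0.047 [144  76 164]
[422. 257.] n 49 c [ 326. -385.] size [69.  9.] ang 89.9 zmax 0.05 [148  82 157]
scene table z -0.0014288307429187283
[468. 172.] n 734 c [481. 540.] size [ 82. 11
[... 240 characters left out ...]
 [15. 69.] ang 0.7 zmax 0.042 [ 95  59 106]
[262. 188.] n 228 c [ 413. -167.] size [76. 39.] ang 4.9 zmax 0.043 [115  70 133]
[151. 199.] n 1026 c [ 452. -513.] size [50. 98.] ang 6.6 zmax 0.155 [156 151 132]
[218. 199.] n 292 c [ 437. -315.] size [46. 71.] ang 31.1 zmax 0.043 [128 121  98]
[322. 223.] n 4037 c [606.   4.] size [124. 360.] ang 2.0 zmax 0.149 [162 157 139]
[423. 207.] n 273 c [592. 340.] size [39. 77.] ang 83.4 zmax 0.043 [111 103  83]
[212. 240.] n 325 c [ 608. -340.] size [40. 73.] ang 78.2 zmax 0.043 [109 102  81]
[371. 262.] n 390 c [780. 111.] size [55. 56.] ang 29.8 zmax 0.054 [177 170 165]
[504. 261.] n 1019 c [842. 497.] size [155.  63.] ang 76.0 zmax 0.043 [85 56 40]
```

```bash
python3 - <<'E'
from h import *
T=dict(np.load("top0.npz")); S=dict(np.load("scene0.npz"))
rows=[]
for f in (T,S):
    rows.append(np.hstack([cv2.resize(ortho(f,x-.065,x+.065,y-.065,y+.065,.038,1500),(195,195)) for x,y in [(.607,-.336),(.595,.342),(.440,.315),(.436,-.312)]]))
rows.append(cv2.resize(np.hstack([ortho(T,.52,.72,-.2,.21,.044,950),ortho(S,.52,.72,-.2,.21,.044,950)]),(780,190)))
im=np.vstack(rows); cv2.imwrite("pics/crop1.png",im[:,:,::-1])
for f in (T,S):
    X=cloud(f); c,s=np.cos(np.radians(2.1)),np.sin(np.radians(2.1))
    d=X[...,:2]-[.606,.0055]; u=d[...,0]*c+d[...,1]*s; v=-d[...,0]*s+d[...,1]*c; z=X[...,2]
    k=(abs(z-.044)<.006)&(abs(u)<.09)&(abs(v)<.2)
    print("top surf u",np.percentile(u[k],[.5,99.5]).round(4),"v",np.percentile(v[k],[.5,99.5]).round(4), "z", np.median(z[k]))
    for i,y in enumerate([.144,.072,0,-.072]):
        k=(abs(v-y)<.012)&(z>.09)&(abs(u)<.12)
        if k.any():
            j=np.argmax(np.where(k,z,-1)); print(i+1,k.sum(),"hi pt u,z",u.flat[j].round(3),z.flat[j].round(3),"ang",np.degrees(np.arctan2(z[k]-.073,.05-u[k])).mean().round(0), "v",v[k].mean().round(4))
    k=(abs(v+.148)<.02)&(z>.058)&(abs(u)<.04); print("sw",k.sum(),u[k].mean(),v[k].mean(),z[k].max() if k.any() else 0)
E
```

```text
top surf u [-0.058   0.0583] v [-0.1768  0.1798] z 0.04416548858232099
1 24 hi pt u,z 0.009 0.14 ang 57.0 v 0.1457
2 19 hi pt u,z 0.045 0.15 ang 82.0 v 0.0737
3 17 hi pt u,z 0.022 0.15 ang 70.0 v 0.0024
4 21 hi pt u,z 0.017 0.141 ang 63.0 v -0.0699
sw 7 0.006522029364661715 -0.14715989759744266 0.07825430536845514
top surf u [-0.0594  0.06  ] v [-0.1805  0.1768] z 0.04284577629184483
1 95 hi pt u,z 0.012 0.137 ang 54.0 v 0.1414
2 79 hi pt u,z 0.047 0.149 ang 83.0 v 0.069
3 93 hi pt u,z 0.026 0.144 ang 68.0 v -0.0022
4 101 hi pt u,z 0.02 0.142 ang 61.0 v -0.074
sw 12 0.010310391575682545 -0.14943003150734588 0.07623048597202343
```

View pics/crop1.png

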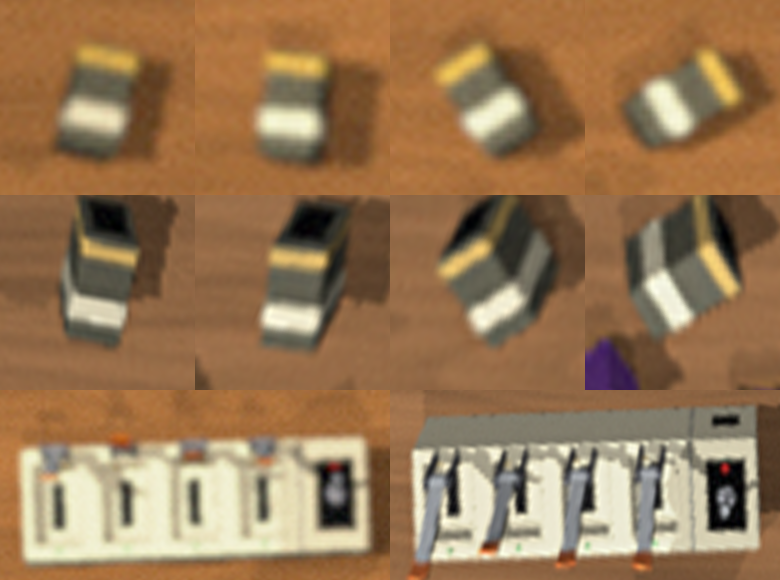

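```bash
cat >> h.py <<'E'
C0=np.array([.606,.0055]); CY=np.radians(2.1)
def ch(u,v): # charger -> world xy
    c,s=np.cos(CY),np.sin(CY); return C0+[u*c-v*s,u*s+v*c]
def target(x,y,z,yaw):
    cy,sy=np.cos(yaw),np.sin(yaw)
    return np.array([x,y,z]),np.array([[cy,sy,0],[sy,-cy,0],[0,0,-1.]])
def plan(pts,o=None,start=None):
    """offsets/rotations of world targets (x,y,z,yaw) from the present pose"""
    o=o or get_obs(); R0=Rot.from_rotvec(o["orientation"]).as_matrix(); p0=o["tcp_pos"]
    if start is not None: p0,R0=target(*start)
    else: print("tcp",p0.round(4),"yaw",np.degrees(np.arctan2(R0[1,0],R0[0,0])).round(2),"w",round(o["grip_width"],4),"t",o["clock"])
    for q in pts:
        p,R=target(*q)
        d=np.linalg.norm(p-p0)
        print(np.round(R0.T@(p-p0)/.15,3),np.round(Rot.from_matrix(R0.T@R).as_rotvec()/2,3),"mm",round(d*1000))
E
python3 - <<'E'
from h import *
plan([(*ch(-.15+.0,-.2),.23,CY)])
A=(*ch(.04,-.148),.2,CY)
plan([A])
plan([(*ch(.04,-.148),.065,CY),(*ch(.003,-.148),.065,CY)],start=A)
E
```

```text
tcp [ 0.2607 -0.6221  0.2304] yaw 22.73 w 0.0853 t 0.1
[ 2.335 -2.074  0.006] [-0.001  0.     0.18 ] mm 468
tcp [ 0.2607 -0.6221  0.2304] yaw 22.73 w 0.0853 t 0.1
[ 3.642 -1.951  0.206] [-0.001  0.     0.18 ] mm 621
[0.  0.  0.9] [0. 0. 0.] mm 135
[-0.247 -0.     0.9  ] [0. 0. 0.] mm 140
```

Call:
{"api": "drive_tool", "payload": {
  "rows": [
    {"offset": [0.9,-0.49,0],"rotation": [0,0,0],"claw": 0},
    {"offset": [0.9,-0.49,0],"rotation": [0,0,0],"claw": 0},
    {"offset": [0.9,-0.49,0],"rotation": [0,0,0],"claw": 0},
    {"offset": [0.9,-0.49,0],"rotation": [0,0,0],"claw": 0},
    {"offset": [0.9,-0.49,0],"rotation": [0,0,0],"claw": 0}
  ]
}}

```text
clock: 0.52
tcp_pos: [0.3633, -0.4958, 0.231]
orientation: [-3.073, -0.635, -0.005]
contact_force: [0.9, -0.4, 0.4]
grip_width: 0.0256
gripper_force: 0.0
```

Call:
{"api": "drive_tool", "payload": {
  "rows": [
    {"offset": [0.9,-0.49,0],"rotation": [0,0,0],"claw": 0},
    {"offset": [0.9,-0.49,0],"rotation": [0,0,0],"claw": 0},
    {"offset": [0.9,-0.49,0],"rotation": [0,0,0],"claw": 0},
    {"offset": [0.9,-0.49,0],"rotation": [0,0,0],"claw": 0},
    {"offset": [0.9,-0.49,0],"rotation": [0,0,0],"claw": 0}
  ]
}}

```text
clock: 0.93
tcp_pos: [0.4584, -0.3755, 0.2311]
orientation: [-3.074, -0.635, -0.005]
contact_force: [0.4, 0.9, -0.0]
grip_width: 0.0001
gripper_force: 0.0
```

Call:
{"api": "drive_tool", "payload": {
  "rows": [
    {"offset": [0.9,-0.49,0],"rotation": [0,0,0.18],"claw": 0},
    {"offset": [0.9,-0.49,0],"rotation": [0,0,0.18],"claw": 0},
    {"offset": [0.9,-0.49,0],"rotation": [0,0,0.18],"claw": 0},
    {"offset": [0.9,-0.49,0],"rotation": [0,0,0.18],"claw": 0},
    {"offset": [0.9,-0.49,0],"rotation": [0,0,0.18],"claw": 0},
    {"offset": [0.9,-0.49,0],"rotation": [0,0,0.18],"claw": 0}
  ]
}}

```text
clock: 1.43
tcp_pos: [0.5504, -0.2604, 0.2308]
orientation: [-3.14, -0.066, 0.001]
contact_force: [0.2, 0.2, -0.2]
grip_width: -0.0001
gripper_force: 0.0
```

```bash
python3 - <<'E'
from h import *
A=(*ch(.04,-.148),.15,CY)
plan([A])
plan([(*ch(.04,-.148),.065,CY),(*ch(.003,-.148),.065,CY)],start=A)
f=snap("wrist"); cv2.imwrite("pics/w1.png",f["frame"][:,:,::-1]); print(f["R"],f["t"])
print(-f["R"].T@f["t"])
E
```

```text
tcp [ 0.5504 -0.2604  0.2308] yaw 2.41 w -0.0001 t 1.4333
[ 0.706 -0.767  0.539] [-0.     0.     0.003] mm 176
[0.    0.    0.567] [0. 0. 0.] mm 85
[-0.247 -0.     0.567] [0. 0. 0.] mm 93
[[ 4.26874823e-02 -9.99088451e-01  2.14655483e-04]
 [-9.63586408e-01 -4.11138393e-02  2.64217498e-01]
 [-2.63967826e-01 -1.14856189e-02 -9.64463098e-01]] [-0.28367083  0.4857735   0.52094206]
[ 0.61770588 -0.2574569   0.37414042]
```

View pics/w1.png

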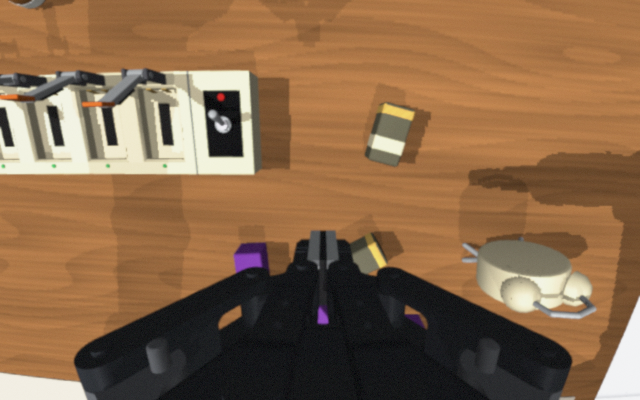

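```bash
python3 - <<'E'
from h import *
f=snap("wrist")
print(atheight(f,[(249,71),(254,172)],.044)[:,:2], ch(.058,-.18),ch(-.058,-.18))
print(atheight(f,[(213,116)],.076)[:,:2], ch(.011,-.148))
E
```

```text
[[ 0.66806347 -0.17685402]
 [ 0.55497904 -0.18010246]] [ 0.67055691 -0.17225378] [ 0.55463482 -0.17650445]
[[ 0.61833634 -0.14633722]] [ 0.62241588 -0.14199752]
```

Call:
{"api": "drive_tool", "payload": {
  "rows": [
    {"offset": [0.71,-0.77,0.2],"rotation": [0,0,0],"claw": 0},
    {"offset": [0.71,-0.77,0.2],"rotation": [0,0,0],"claw": 0},
    {"offset": [0.71,-0.77,0.2],"rotation": [0,0,0],"claw": 0},
    {"offset": [0.71,-0.77,0.2],"rotation": [0,0,0],"claw": 0},
    {"offset": [0.71,-0.77,0.54],"rotation": [0,0,0],"claw": 0},
    {"offset": [0.71,-0.77,0.54],"rotation": [0,0,0],"claw": 0},
    {"offset": [0.71,-0.77,0.54],"rotation": [0,0,0],"claw": 0}
  ]
}}

```text
clock: 2.12
tcp_pos: [0.6479, -0.1454, 0.1465]
orientation: [3.141, 0.054, -0.013]
contact_force: [-0.1, 0.5, -0.2]
grip_width: 0.0006
gripper_force: 0.0
```

Call:
{"api": "drive_tool", "payload": {
  "rows": [
    {"offset": [0,0,0.2],"rotation": [0,0,0],"claw": 0},
    {"offset": [0,0,0.4],"rotation": [0,0,0],"claw": 0},
    {"offset": [0,0,0.57],"rotation": [0,0,0],"claw": 0},
    {"offset": [0,0,0.57],"rotation": [0,0,0],"claw": 0},
    {"offset": [-0.06,0,0.57],"rotation": [0,0,0],"claw": 0},
    {"offset": [-0.12,0,0.57],"rotation": [0,0,0],"claw": 0},
    {"offset": [-0.18,0,0.57],"rotation": [0,0,0],"claw": 0},
    {"offset": [-0.24,0,0.57],"rotation": [0,0,0],"claw": 0},
    {"offset": [-0.25,0,0.57],"rotation": [0,0,0],"claw": 0},
    {"offset": [-0.25,0,0.57],"rotation": [0,0,0],"claw": 0},
    {"offset": [-0.15,0,0.57],"rotation": [0,0,0],"claw": 0},
    {"offset": [-0.15,0,0.2],"rotation": [0,0,0],"claw": 0},
    {"offset": [-0.15,0,0],"rotation": [0,0,0],"claw": 0},
    {"offset": [-0.8,0,-0.5],"rotation": [0,0,0],"claw": 0},
    {"offset": [-0.8,0,-0.5],"rotation": [0,0,0],"claw": 0},
    {"offset": [-0.8,0,-0.5],"rotation": [0,0,0],"claw": 0},
    {"offset": [-0.8,0,-0.5],"rotation": [0,0,0],"claw": 0},
    {"offset": [-0.8,0,-0.5],"rotation": [0,0,0],"claw": 0}
  ]
}}

```text
clock: 3.62
tcp_pos: [0.5303, -0.1486, 0.2282]
orientation: [3.139, 0.055, 0.006]
contact_force: [0.5, 0.2, -0.2]
grip_width: -0.0003
gripper_force: 0.0
```

```bash
python3 - <<'E'
from h import *
plan([])
f=snap("wrist"); cv2.imwrite("pics/w2.png",f["frame"][:,:,::-1]); np.savez("w2.npz",**f)
E
```

```text
tcp [ 0.5303 -0.1486  0.2282] yaw 2.01 w -0.0003 t 3.6167
```

View pics/w2.png

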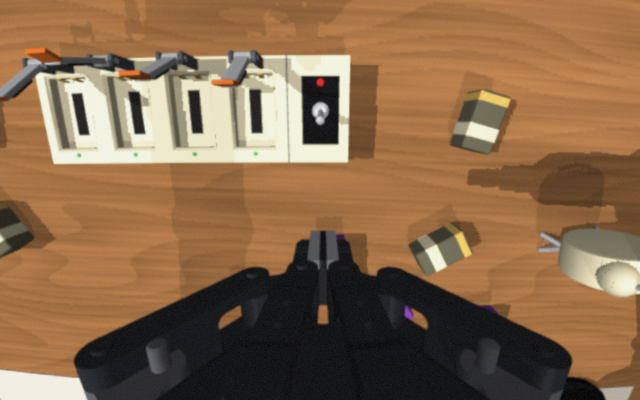

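```bash
python3 - <<'E'
from h import *
f=dict(np.load("w2.npz"))
g=atheight(f,[(349.5,56),(348,162.5),(53,163)],.044)[:,:2]; print(g)
b=np.array([[.058,-.18],[-.058,-.18],[-.058,.18]])
print([ch(*q) for q in b])
a=g-g.mean(0); bb=b-b.mean(0)
U,S,V=np.linalg.svd(bb.T@a); R=V.T@U.T; print("yaw",np.degrees(np.arctan2(R[1,0],R[0,0])),"org",g.mean(0)-R@b.mean(0))
X=cloud(f)
# depth based: top of charger
c,s=np.cos(CY),np.sin(CY); d=X[...,:2]-C0; u=d[...,0]*c+d[...,1]*s; v=-d[...,0]*s+d[...,1]*c; z=X[...,2]
k=(abs(z-.044)<.004)&(abs(u)<.08)&(abs(v)<.2)
print(np.percentile(u[k],[.3,99.7]),np.percentile(v[k],[.3,99.7]),np.median(z[k]))
k=(abs(z-.03)<.004)&(abs(u)<.045)&(abs(v)<.17)
for y in (.144,.072,0,-.072):
    kk=k&(abs(v-y)<.03); print(y,kk.sum(),np.percentile(u[kk],[1,99]).round(4),np.percentile(v[kk]-y,[1,99]).round(4))
E
```

```text
[[ 0.66911573 -0.17330172]
 [ 0.55318193 -0.17828816]
 [ 0.5416884   0.18341833]]
[array([ 0.67055691, -0.17225378]), array([ 0.55463482, -0.17650445]), array([0.54144309, 0.18325378])]
yaw 1.8389815537117853 org [0.60539328 0.00453234]
[-0.05839831  0.05747941] [-0.18037654  0.17847871] 0.04462436905466797
0.144 2078 [-0.0399  0.0398] [-0.0147  0.0233]
0.072 2265 [-0.0401  0.0374] [-0.017  0.023]
0 2522 [-0.0405  0.0391] [-0.0193  0.0226]
-0.072 2579 [-0.041   0.0385] [-0.0214  0.022 ]
```

```bash
sed -i 's/^C0=.*/C0=np.array([.6055,.0048]); CY=np.radians(1.95)/' h.py; python3 - <<'E'
from h import *
Z=.105
plan([(*ch(-.045,-.036),.2282,CY),(*ch(-.045,-.036),Z,CY)])
s=(*ch(-.045,-.036),Z,CY)
plan([(*ch(.047,-.036),Z,CY),(*ch(-.045,.108),Z,CY),(*ch(.047,.108),Z,CY)],start=s)
E
```

```text
tcp [ 0.5309 -0.1481  0.2267] yaw 2.06 w -0.0001 t 3.6667
[ 0.233 -0.761 -0.01 ] [ 0.    -0.001  0.001] mm 119
[ 0.232 -0.762  0.811] [ 0.    -0.001  0.001] mm 171
[ 0.613 -0.     0.   ] [0. 0. 0.] mm 92
[ 0.   -0.96  0.  ] [0. 0. 0.] mm 144
[ 0.613 -0.96   0.   ] [0. 0. 0.] mm 171
```

Call:
{"api": "drive_tool", "payload": {
  "rows": [
    {"offset": [0.23,-0.76,0],"rotation": [0,0,0],"claw": 0.7},
    {"offset": [0.23,-0.76,0],"rotation": [0,0,0],"claw": 0.7},
    {"offset": [0.23,-0.76,0],"rotation": [0,0,0],"claw": 0.7},
    {"offset": [0.23,-0.76,0],"rotation": [0,0,0],"claw": 0.7},
    {"offset": [0.23,-0.76,0.8],"rotation": [0,0,0],"claw": 0.7},
    {"offset": [0.23,-0.76,0.8],"rotation": [0,0,0],"claw": 0.7},
    {"offset": [0.23,-0.76,0.8],"rotation": [0,0,0],"claw": 0.7},
    {"offset": [0.23,-0.76,0.8],"rotation": [0,0,0],"claw": 0.7},
    {"offset": [0.23,-0.76,0.8],"rotation": [0,0,0],"claw": 0.7}
  ]
}}

```text
clock: 4.42
tcp_pos: [0.5601, -0.0324, 0.1033]
orientation: [-3.141, -0.059, 0.009]
contact_force: [1.4, -0.5, -0.4]
grip_width: 0.0597
gripper_force: 0.0
```

Call:
{"api": "drive_tool", "payload": {
  "rows": [
    {"offset": [0.1,0,0],"rotation": [0,0,0],"claw": 0.7},
    {"offset": [0.2,0,0],"rotation": [0,0,0],"claw": 0.7},
    {"offset": [0.3,0,0],"rotation": [0,0,0],"claw": 0.7},
    {"offset": [0.4,0,0],"rotation": [0,0,0],"claw": 0.7},
    {"offset": [0.5,0,0],"rotation": [0,0,0],"claw": 0.7},
    {"offset": [0.56,0,0],"rotation": [0,0,0],"claw": 0.7},
    {"offset": [0.61,0,0],"rotation": [0,0,0],"claw": 0.7},
    {"offset": [0.61,0,0],"rotation": [0,0,0],"claw": 0.7},
    {"offset": [0.61,0,0],"rotation": [0,0,0],"claw": 0.7},
    {"offset": [0.3,0,0],"rotation": [0,0,0],"claw": 0.7},
    {"offset": [0,0,0],"rotation": [0,0,0],"claw": 0.7},
    {"offset": [0,0,0],"rotation": [0,0,0],"claw": 0.7}
  ]
}}

```text
clock: 5.42
tcp_pos: [0.5534, -0.0334, 0.1038]
orientation: [3.14, 0.057, -0.013]
contact_force: [-0.4, -0.5, -0.3]
grip_width: 0.0598
gripper_force: 0.0
```

Call:
{"api": "drive_tool", "payload": {
  "rows": [
    {"offset": [0,-0.25,0],"rotation": [0,0,0],"claw": 0.7},
    {"offset": [0,-0.5,0],"rotation": [0,0,0],"claw": 0.7},
    {"offset": [0,-0.75,0],"rotation": [0,0,0],"claw": 0.7},
    {"offset": [0,-0.96,0],"rotation": [0,0,0],"claw": 0.7},
    {"offset": [0,-0.96,0],"rotation": [0,0,0],"claw": 0.7},
    {"offset": [0.1,-0.96,0],"rotation": [0,0,0],"claw": 0.7},
    {"offset": [0.2,-0.96,0],"rotation": [0,0,0],"claw": 0.7},
    {"offset": [0.3,-0.96,0],"rotation": [0,0,0],"claw": 0.7},
    {"offset": [0.4,-0.96,0],"rotation": [0,0,0],"claw": 0.7},
    {"offset": [0.5,-0.96,0],"rotation": [0,0,0],"claw": 0.7},
    {"offset": [0.56,-0.96,0],"rotation": [0,0,0],"claw": 0.7},
    {"offset": [0.61,-0.96,0],"rotation": [0,0,0],"claw": 0.7},
    {"offset": [0.61,-0.96,0],"rotation": [0,0,0],"claw": 0.7},
    {"offset": [0.61,-0.96,0],"rotation": [0,0,0],"claw": 0.7},
    {"offset": [0.3,-0.96,0],"rotation": [0,0,0],"claw": 0.7},
    {"offset": [0,-0.96,0],"rotation": [0,0,0],"claw": 0.7},
    {"offset": [-0.2,-0.96,-0.6],"rotation": [0,0,0],"claw": 0.9},
    {"offset": [-0.2,-0.96,-0.8],"rotation": [0,0,0],"claw": 0.9},
    {"offset": [-0.2,-0.96,-0.8],"rotation": [0,0,0],"claw": 0.9},
    {"offset": [-0.2,-0.96,-0.8],"rotation": [0,0,0],"claw": 0.9}
  ]
}}

```text
clock: 7.08
tcp_pos: [0.5284, 0.1115, 0.2332]
orientation: [-3.138, -0.059, -0.019]
contact_force: [1.8, 0.0, -0.3]
grip_width: 0.0766
gripper_force: 0.0
```

```bash
python3 - <<'E'
from h import *
plan([])
f=snap("wrist"); cv2.imwrite("pics/w3.png",f["frame"][:,:,::-1]); np.savez("w3.npz",**f)
E
```

```text
tcp [0.5284 0.1115 0.2332] yaw 2.14 w 0.0766 t 7.0833
```

View pics/w3.png

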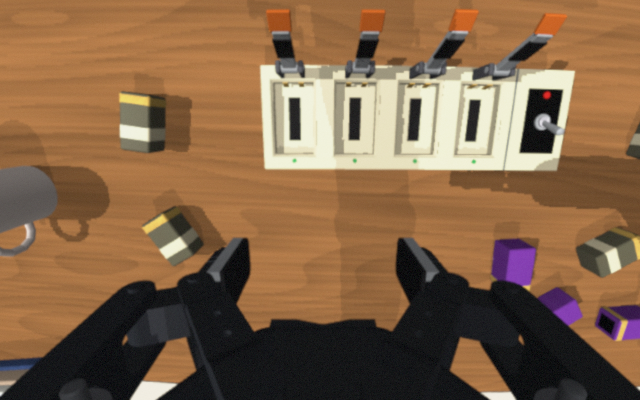

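```bash
cat >> h.py <<'E'
def det(f,zlo=.028,zhi=.046):
    """olive batteries lying on the table: centre xy, yaw of the brass end"""
    X=cloud(f); z=X[...,2]; im=f["frame"].astype(int)
    c,s=np.cos(CY),np.sin(CY); d=X[...,:2]-C0
    inch=(abs(d[...,0]*c+d[...,1]*s)<.07)&(abs(-d[...,0]*s+d[...,1]*c)<.19)
    hue=cv2.cvtColor(f["frame"],cv2.COLOR_RGB2HSV)
    m=(z>zlo)&(z<zhi)&~inch&(X[...,0]>.3)&(X[...,0]<.95)&(abs(X[...,1])<.7)
    k,l,st,_=cv2.connectedComponentsWithStats(m.astype(np.uint8)); out=[]
    for i in range(1,k):
        if st[i,4]<60: continue
        P=X[l==i][:,:2]; I=im[l==i]
        (cx,cy),(w,h),a=cv2.minAreaRect((P*1000).astype(np.float32))
        if max(w,h)>90 or min(w,h)<25 or max(w,h)<55: continue
        if (I[:,2]>I[:,1]+25).mean()>.3: continue
        yaw=np.radians(a if w>h else a+90)
        H=hue[l==i]; yel=(H[:,1]>110)&(H[:,2]>120)&(abs(H[:,0].astype(int)-22)<8)
        e=np.array([np.cos(yaw),np.sin(yaw)]); t=(P[yel]*1000-[cx,cy])@e
        if np.median(t)<0: yaw+=np.pi
        yaw=(yaw+np.pi)%(2*np.pi)-np.pi
        out.append((cx/1000,cy/1000,yaw)); print("bat",round(cx,1),round(cy,1),"yaw",round(np.degrees(yaw),1),"size",round(w),round(h),"n",st[i,4],"yel",yel.sum(),round(float(np.median(t)),1),"z",np.median(z[l==i]).round(4))
    return out
E
python3 - <<'E'
from h import *
print("w2");det(dict(np.load("w2.npz")));print("w3");det(dict(np.load("w3.npz")));print("top");det(dict(np.load("top0.npz")))
f=snap("wrist"); print("now"); b=det(f)
for x,y,yaw in b:
    q=(x,y,.1,yaw); plan([q])
E
```

```text
w2
bat 606.8 -338.7 yaw -12.2 size 39 70 n 2104 yel 357 -27.2 z 0.0388
bat 436.3 -313.8 yaw -58.6 size 40 71 n 1563 yel 264 -27.2 z 0.0389
bat 464.9 -502.4 yaw 123.8 size 34 90 n 375 yel 3 37.8 z 0.0386
w3
bat 590.9 340.5 yaw -6.4 size 40 71 n 1999 yel 290 -26.8 z 0.0383
bat 494.5 515.2 yaw 15.6 size 79 37 n 751 yel 0 nan z 0.0371
bat 439.6 315.6 yaw 34.0 size 71 39 n 1543 yel 229 27.0 z 0.0385
bat 436.4 -312.7 yaw -58.3 size 40 70 n 1347 yel 152 -26.7 z 0.0389
top
bat 607.5 -336.5 yaw -11.8 size 38 71 n 158 yel 33 -27.7 z 0.0385
bat 591.2 340.5 yaw -6.5 size 40 71 n 155 yel 34 -26.8 z 0.0374
bat 439.8 315.8 yaw 34.1 size 71 39 n 160 yel 35 26.7 z 0.0382
bat 436.1 -312.3 yaw -58.8 size 38 71 n 153 yel 35 -25.3 z 0.0381
now
bat 590.9 341.1 yaw -5.4 size 40 71 n 2051 yel 304 -26.9 z 0.0383
bat 493.2 514.1 yaw 12.6 size 78 36 n 749 yel 0 nan z 0.0375
bat 439.5 315.7 yaw 33.7 size 71 40 n 1563 yel 234 26.8 z 0.0385
bat 436.3 -312.5 yaw -59.2 size 39 70 n 1327 yel 117 -25.7 z 0.039
tcp [0.5273 0.1105 0.2279] yaw 2.11 w 0.0767 t 7.1833
[ 0.476 -1.52   0.857] [-0.001 -0.003  0.065] mm 271
tcp [0.5273 0.1105 0.2279] yaw 2.11 w 0.0767 t 7.1833
[-0.133 -2.697  0.854] [-0.    -0.003 -0.092] mm 425
tcp [0.5273 0.1105 0.2279] yaw 2.11 w 0.0767 t 7.1833
[-0.539 -1.388  0.851] [ 0.    -0.003 -0.275] mm 257
tcp [0.5273 0.1105 0.2279] yaw 2.11 w 0.0767 t 7.1833
[-0.715  2.796  0.846] [-0.002 -0.002  0.535] mm 451
  return _methods._mean(a, axis=axis, dtype=dtype,
  ret = ret.dtype.type(ret / rcount)
```

Call:
{"api": "drive_tool", "payload": {
  "rows": [
    {"offset": [0.24,-0.76,0],"rotation": [0,0,0.065],"claw": 0.85},
    {"offset": [0.24,-0.76,0],"rotation": [0,0,0.065],"claw": 0.85},
    {"offset": [0.24,-0.76,0.5],"rotation": [0,0,0.065],"claw": 0.85},
    {"offset": [0.24,-0.76,0.5],"rotation": [0,0,0.065],"claw": 0.85},
    {"offset": [0.24,-0.76,0.5],"rotation": [0,0,0.065],"claw": 0.85},
    {"offset": [0.24,-0.76,0.5],"rotation": [0,0,0.065],"claw": 0.85}
  ]
}}

```text
clock: 7.68
tcp_pos: [0.5558, 0.2253, 0.1465]
orientation: [3.135, -0.143, -0.01]
contact_force: [0.5, -0.0, 1.0]
grip_width: 0.0722
gripper_force: 0.0
```

```bash
python3 - <<'E'
from h import *
f=snap("wrist"); b=det(f)
b=[q for q in b if abs(q[0]-.591)<.06 and abs(q[1]-.341)<.06]
for x,y,yaw in b: plan([(x,y,.1,yaw),(x,y,.016,yaw)])
E
```

```text
bat 591.6 341.5 yaw -5.8 size 39 70 n 3276 yel 474 -26.6 z 0.0385
bat 499.3 516.3 yaw 27.0 size 79 36 n 1150 yel 0 nan z 0.0374
tcp [0.5575 0.2246 0.1489] yaw -5.33 w 0.0729 t 7.7333
[ 0.155 -0.798  0.324] [0.001 0.001 0.004] mm 131
[ 0.157 -0.799  0.884] [0.001 0.001 0.004] mm 180
  return _methods._mean(a, axis=axis, dtype=dtype,
  ret = ret.dtype.type(ret / rcount)
```

Call:
{"api": "drive_tool", "payload": {
  "force": 60,
  "rows": [
    {"offset": [0.16,-0.8,0.2],"rotation": [0,0,0.004],"claw": 0.85},
    {"offset": [0.16,-0.8,0.2],"rotation": [0,0,0.004],"claw": 0.85},
    {"offset": [0.16,-0.8,0.2],"rotation": [0,0,0.004],"claw": 0.85},
    {"offset": [0.16,-0.8,0.2],"rotation": [0,0,0.004],"claw": 0.85},
    {"offset": [0.16,-0.8,0.45],"rotation": [0,0,0.004],"claw": 0.85},
    {"offset": [0.16,-0.8,0.7],"rotation": [0,0,0.004],"claw": 0.85},
    {"offset": [0.16,-0.8,0.88],"rotation": [0,0,0.004],"claw": 0.85},
    {"offset": [0.16,-0.8,0.88],"rotation": [0,0,0.004],"claw": 0.85},
    {"offset": [0.16,-0.8,0.88],"rotation": [0,0,0.004],"claw": 0.3},
    {"offset": [0.16,-0.8,0.88],"rotation": [0,0,0.004],"claw": 0.3},
    {"offset": [0.16,-0.8,0.88],"rotation": [0,0,0.004],"claw": 0.3},
    {"offset": [0.16,-0.8,0.88],"rotation": [0,0,0.004],"claw": 0.3},
    {"offset": [0.16,-0.8,0.88],"rotation": [0,0,0.004],"claw": 0.3},
    {"offset": [0.16,-0.8,0.88],"rotation": [0,0,0.004],"claw": 0.3}
  ]
}}

```text
clock: 8.9
tcp_pos: [0.5957, 0.3436, 0.022]
orientation: [-3.135, 0.16, -0.008]
contact_force: [-1.4, -1.2, 8.0]
grip_width: 0.0367
gripper_force: 62.3
```

```bash
python3 - <<'E'
from h import *
plan([(.591,.3415,.12,np.radians(-5.8))])
f=snap("wrist"); cv2.imwrite("pics/w4.png",f["frame"][:,:,::-1])
E
```

```text
tcp [0.5957 0.3436 0.022 ] yaw -5.84 w 0.0367 t 8.9
[-0.027  0.015 -0.653] [-0.002 -0.002 -0.   ] mm 98
```

View pics/w4.png

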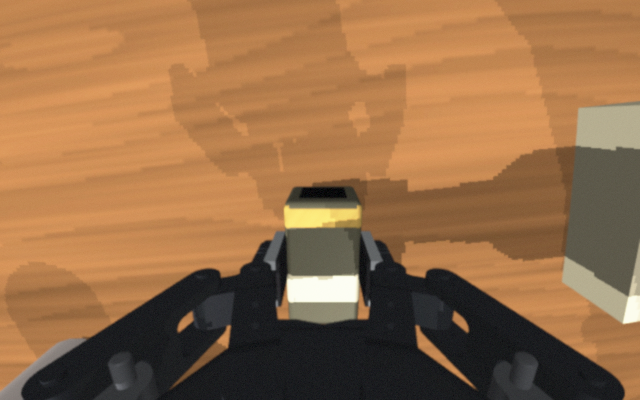

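Call:
{"api": "drive_tool", "payload": {
  "rows": [
    {"offset": [0,0,-0.2],"rotation": [0,0,0],"claw": 0.3},
    {"offset": [0,0,-0.4],"rotation": [0,0,0],"claw": 0.3},
    {"offset": [0,0,-0.7],"rotation": [0,0,0],"claw": 0.3},
    {"offset": [0,0,-0.7],"rotation": [0,0,0],"claw": 0.3},
    {"offset": [0,0,-0.7],"rotation": [0,0,0],"claw": 0.3},
    {"offset": [0,0,-0.7],"rotation": [0,0,0],"claw": 0.3}
  ]
}}

```text
clock: 9.45
tcp_pos: [0.5935, 0.3426, 0.1243]
orientation: [-3.137, 0.159, -0.002]
contact_force: [-0.0, -1.0, -3.8]
grip_width: 0.0366
gripper_force: 61.2
```

```bash
cat >> h.py <<'E'
def held(f,o):
    """held battery: top-face centre & brass offset in tool frame (mm)"""
    X=cloud(f); R=Rot.from_rotvec(o["orientation"]).as_matrix()
    L=(X-o["tcp_pos"])@R*1000
    m=(abs(L[...,0])<60)&(abs(L[...,1])<17)&(L[...,2]<10)&(L[...,2]>-45)
    P=L[m]; zt=np.percentile(P[:,2],30)
    T=P[abs(P[:,2]-zt)<5]
    print("held n",len(T),"x",np.percentile(T[:,0],[1,99]).round(1),"y",np.percentile(T[:,1],[1,99]).round(1),"ztop",np.median(T[:,2]).round(1))
    # slope of the top face along x
    print("slope",np.polyfit(T[:,0],T[:,2],1)[0].round(3))
E
python3 - <<'E'
from h import *
f=snap("wrist"); o=get_obs(); held(f,o)
plan([(*ch(0,.144),.15,CY)],o)
E
```

```text
held n 8146 x [-34.6  31.6] y [-16.7  16.6] ztop -18.2
slope 0.011
tcp [0.5927 0.3421 0.1228] yaw -5.8 w 0.0366 t 9.5
[ 0.183  1.277 -0.18 ] [ 0.     0.    -0.068] mm 195
```

Call:
{"api": "drive_tool", "payload": {
  "rows": [
    {"offset": [0.1,0.64,-0.2],"rotation": [0,0,0],"claw": 0.3},
    {"offset": [0.1,0.64,-0.2],"rotation": [0,0,0],"claw": 0.3},
    {"offset": [0.1,0.64,-0.2],"rotation": [0,0,0],"claw": 0.3},
    {"offset": [0.1,0.64,-0.2],"rotation": [0,0,0],"claw": 0.3}
  ]
}}

```text
clock: 9.83
tcp_pos: [0.5999, 0.2377, 0.1527]
orientation: [3.132, -0.172, -0.0]
contact_force: [-0.3, -0.5, -2.8]
grip_width: 0.0363
gripper_force: 61.4
```

Call:
{"api": "drive_tool", "payload": {
  "rows": [
    {"offset": [0.1,0.64,0],"rotation": [0,0,-0.068],"claw": 0.3},
    {"offset": [0.1,0.64,0],"rotation": [0,0,-0.068],"claw": 0.3},
    {"offset": [0.1,0.64,0],"rotation": [0,0,-0.068],"claw": 0.3},
    {"offset": [0.1,0.64,0],"rotation": [0,0,-0.068],"claw": 0.3},
    {"offset": [0.1,0.64,0],"rotation": [0,0,-0.068],"claw": 0.3},
    {"offset": [0.1,0.64,0],"rotation": [0,0,-0.068],"claw": 0.3}
  ]
}}

```text
clock: 10.33
tcp_pos: [0.6029, 0.1496, 0.1521]
orientation: [-3.141, -0.056, 0.003]
contact_force: [0.5, 0.1, -2.4]
grip_width: 0.0363
gripper_force: 66.4
```

```bash
python3 - <<'E'
from h import *
f=snap("wrist"); o=get_obs(); held(f,o)
plan([(*ch(.002,.144),.08,CY),(*ch(.002,.144),.051,CY)],o)
cv2.imwrite("pics/w5.png",f["frame"][:,:,::-1])
X=cloud(f); d=X[...,:2]-C0;c,s=np.cos(CY),np.sin(CY);u=d[...,0]*c+d[...,1]*s; v=-d[...,0]*s+d[...,1]*c
for y in (.144,.072,0,-.072):
    k=(abs(v-y)<.012)&(X[...,2]>.09)&(u>.03)&(u<.14); z=X[...,2]
    if k.any(): print(y,k.sum(),np.arctan2(z[k]-.073,.05-u[k]).mean().round(2),v[k].mean())
E
```

```text
held n 8146 x [-35.4  30.8] y [-16.6  16.6] ztop -16.5
slope 0.013
tcp [0.603  0.1502 0.1524] yaw 2.1 w 0.0364 t 10.3833
[-0.002  0.01   0.483] [-0.     0.001  0.001] mm 72
[-0.002  0.01   0.676] [-0.     0.001  0.001] mm 101
0.144 2344 1.63 0.14402073721388722
0.072 1463 1.85 0.07354094274985382
0 1705 1.87 0.0027886929497068316
-0.072 503 1.84 -0.06640786312767512
```

Call:
{"api": "drive_tool", "payload": {
  "rows": [
    {"offset": [0,0.01,0.15],"rotation": [0,0,0],"claw": 0.3},
    {"offset": [0,0.01,0.3],"rotation": [0,0,0],"claw": 0.3},
    {"offset": [0,0.01,0.4],"rotation": [0,0,0],"claw": 0.3},
    {"offset": [0,0.01,0.5],"rotation": [0,0,0],"claw": 0.3},
    {"offset": [0,0.01,0.55],"rotation": [0,0,0],"claw": 0.3},
    {"offset": [0,0.01,0.6],"rotation": [0,0,0],"claw": 0.3},
    {"offset": [0,0.01,0.64],"rotation": [0,0,0],"claw": 0.3},
    {"offset": [0,0.01,0.67],"rotation": [0,0,0],"claw": 0.3},
    {"offset": [0,0.01,0.67],"rotation": [0,0,0],"claw": 0.3},
    {"offset": [0,0.01,0.67],"rotation": [0,0,0],"claw": 0.3}
  ]
}}

```text
clock: 11.22
tcp_pos: [0.6042, 0.1474, 0.0532]
orientation: [-3.141, -0.055, -0.001]
contact_force: [0.5, 0.4, -2.0]
grip_width: 0.0366
gripper_force: 66.6
```

```bash
python3 - <<'E'
from h import *
f=snap("wrist"); o=get_obs(); held(f,o)
plan([(*ch(.002,.144),.051,CY)],o); print(o["contact_force"])
cv2.imwrite("pics/w6.png",f["frame"][:,:,::-1])
E
```

```text
held n 8152 x [-35.4  30.8] y [-16.6  16.7] ztop -16.6
slope 0.013
tcp [0.6042 0.1473 0.0533] yaw 1.99 w 0.0363 t 11.2667
[-0.01  -0.01   0.016] [-0. -0.  0.] mm 3
[ 0.63523591  0.72433141 -2.80917083]
```

View pics/w6.png

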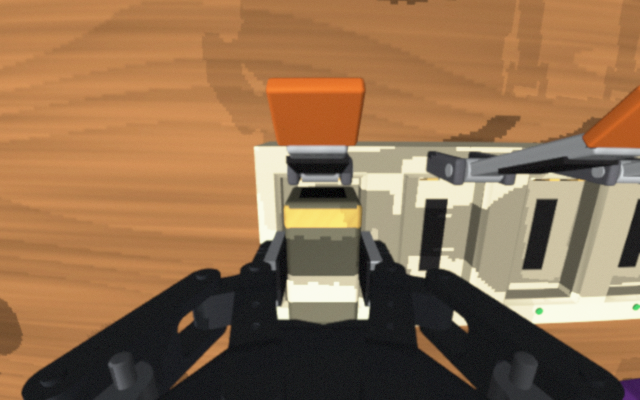

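Call:
{"api": "drive_tool", "payload": {
  "rows": [
    {"offset": [0,0,0.01],"rotation": [0,0,0],"claw": 0.3},
    {"offset": [0,0,0.01],"rotation": [0,0,0],"claw": 0.6},
    {"offset": [0,0,0.01],"rotation": [0,0,0],"claw": 0.6},
    {"offset": [0,0,0.01],"rotation": [0,0,0],"claw": 0.6},
    {"offset": [0,0,-0.2],"rotation": [0,0,0],"claw": 0.6},
    {"offset": [0,0,-0.5],"rotation": [0,0,0],"claw": 0.6},
    {"offset": [0,0,-0.8],"rotation": [0,0,0],"claw": 0.6},
    {"offset": [-0.3,-0.2,-1],"rotation": [0,0,0],"claw": 0.85},
    {"offset": [-0.6,-0.4,-1],"rotation": [0,0,0],"claw": 0.85},
    {"offset": [-0.8,-0.6,-1],"rotation": [0,0,0],"claw": 0.85},
    {"offset": [-0.8,-0.6,-1],"rotation": [0,0,0],"claw": 0.85},
    {"offset": [-0.8,-0.6,-1],"rotation": [0,0,0],"claw": 0.85}
  ]
}}

```text
clock: 12.27
tcp_pos: [0.4754, 0.2388, 0.2043]
orientation: [-3.138, -0.07, 0.001]
contact_force: [0.1, 0.5, -0.3]
grip_width: 0.0725
gripper_force: 0.0
```

```bash
cat >> h.py <<'E'
def seated(f):
    X=cloud(f); d=X[...,:2]-C0;c,s=np.cos(CY),np.sin(CY);u=d[...,0]*c+d[...,1]*s; v=-d[...,0]*s+d[...,1]*c;z=X[...,2]
    for i,y in enumerate((.144,.072,0,-.072)):
        k=(abs(v-y)<.03)&(abs(u)<.045)&(z>.056)&(z<.085)
        if k.sum()>80: print("bay",i+1,k.sum(),"z",np.median(z[k]).round(4),"u",np.percentile(u[k],[2,98]).round(4),"v",(np.percentile(v[k],[2,98])-y).round(4))
E
python3 -W ignore - <<'E'
from h import *
f=snap("wrist"); seated(f); b=det(f)
T=snap("top"); seated(T); b2=det(T)
for q in b2:
    if abs(q[0]-.44)<.06 and abs(q[1]-.316)<.06: plan([(*q[:2],.1,q[2]),(*q[:2],.016,q[2])])
E
```

```text
bay 1 3499 z 0.0687 u [-0.0346  0.0444] v [-0.019   0.0176]
bay 2 113 z 0.0713 u [0.0438 0.045 ] v [-0.0133  0.0143]
bay 3 102 z 0.0707 u [0.0437 0.045 ] v [-0.0129  0.0146]
bat 491.3 512.5 yaw 7.0 size 77 31 n 800 yel 0 nan z 0.0372
bat 440.3 316.2 yaw 33.2 size 71 39 n 1942 yel 303 26.3 z 0.0386
bay 1 151 z 0.0677 u [-0.0346  0.0329] v [-0.0163  0.0172]
bat 608.0 -337.6 yaw -11.2 size 38 73 n 149 yel 34 -26.7 z 0.0374
bat 436.0 -312.3 yaw -59.3 size 38 72 n 153 yel 25 -26.2 z 0.0379
```

```bash
python3 -W ignore - <<'E'
from h import *
q=(.440,.316,.1,np.radians(33.6)); plan([q,(.440,.316,.018,q[3])])
E
```

```text
tcp [0.4801 0.2341 0.2036] yaw 2.18 w 0.0726 t 12.3667
[-0.247 -0.556  0.69 ] [-0.    -0.001 -0.274] mm 138
[-0.248 -0.556  1.237] [-0.    -0.001 -0.274] mm 207
```

Call:
{"api": "drive_tool", "payload": {
  "rows": [
    {"offset": [-0.25,-0.56,0.3],"rotation": [0,0,-0.274],"claw": 0.85},
    {"offset": [-0.25,-0.56,0.3],"rotation": [0,0,-0.274],"claw": 0.85},
    {"offset": [-0.25,-0.56,0.3],"rotation": [0,0,-0.274],"claw": 0.85},
    {"offset": [-0.25,-0.56,0.69],"rotation": [0,0,-0.274],"claw": 0.85},
    {"offset": [-0.25,-0.56,0.69],"rotation": [0,0,-0.274],"claw": 0.85},
    {"offset": [-0.25,-0.56,0.69],"rotation": [0,0,-0.274],"claw": 0.85},
    {"offset": [-0.25,-0.56,0.69],"rotation": [0,0,-0.274],"claw": 0.85},
    {"offset": [-0.25,-0.56,0.69],"rotation": [0,0,-0.274],"claw": 0.85}
  ]
}}

```text
clock: 13.03
tcp_pos: [0.442, 0.3154, 0.1003]
orientation: [-3.011, -0.897, -0.003]
contact_force: [0.3, -0.6, 0.1]
grip_width: 0.073
gripper_force: 0.0
```

```bash
python3 -W ignore - <<'E'
from h import *
f=snap("wrist"); det(f)
q=(.440,.316,.1,np.radians(33.6)); plan([q,(.440,.316,.018,q[3])])
E
```

```text
bat 440.2 317.0 yaw 32.8 size 70 38 n 4204 yel 692 26.0 z 0.0387
tcp [0.4421 0.3157 0.1008] yaw 33.21 w 0.073 t 13.0833
[-0.011 -0.009  0.005] [ 0.    -0.001 -0.003] mm 2
[-0.012 -0.009  0.552] [ 0.    -0.001 -0.003] mm 83
```

Call:
{"api": "drive_tool", "payload": {
  "force": 60,
  "rows": [
    {"offset": [-0.01,-0.01,0.25],"rotation": [0,0,0],"claw": 0.85},
    {"offset": [-0.01,-0.01,0.45],"rotation": [0,0,0],"claw": 0.85},
    {"offset": [-0.01,-0.01,0.55],"rotation": [0,0,0],"claw": 0.85},
    {"offset": [-0.01,-0.01,0.55],"rotation": [0,0,0],"claw": 0.85},
    {"offset": [-0.01,-0.01,0.55],"rotation": [0,0,0],"claw": 0.3},
    {"offset": [-0.01,-0.01,0.55],"rotation": [0,0,0],"claw": 0.3},
    {"offset": [-0.01,-0.01,0.55],"rotation": [0,0,0],"claw": 0.3},
    {"offset": [-0.01,-0.01,0.55],"rotation": [0,0,0],"claw": 0.3},
    {"offset": [-0.01,-0.01,0.55],"rotation": [0,0,0],"claw": 0.3},
    {"offset": [-0.01,-0.01,0.55],"rotation": [0,0,0],"claw": 0.3},
    {"offset": [0,0,0.4],"rotation": [0,0,0],"claw": 0.3},
    {"offset": [0,0,0.2],"rotation": [0,0,0],"claw": 0.3},
    {"offset": [0,0,-0.1],"rotation": [0,0,0],"claw": 0.3},
    {"offset": [0,0,-0.35],"rotation": [0,0,0],"claw": 0.3},
    {"offset": [0,0,-0.35],"rotation": [0,0,0],"claw": 0.3},
    {"offset": [0,0,-0.35],"rotation": [0,0,0],"claw": 0.3}
  ]
}}

```text
clock: 14.42
tcp_pos: [0.4421, 0.3169, 0.1555]
orientation: [-3.007, -0.901, -0.011]
contact_force: [-0.4, 0.3, -2.4]
grip_width: 0.037
gripper_force: 61.0
```

```bash
python3 -W ignore - <<'E'
from h import *
f=snap("wrist"); o=get_obs(); held(f,o)
plan([(*ch(.002,.072),.152,CY)],o)
E
```

```text
held n 8766 x [-30.8  36.3] y [-16.6  16.6] ztop -21.9
slope 0.008
tcp [0.4409 0.3156 0.1532] yaw 33.36 w 0.0362 t 14.4667
[0.039 1.931 0.009] [-0.    -0.001  0.274] mm 290
```

Call:
{"api": "drive_tool", "payload": {
  "rows": [
    {"offset": [0,0.96,0],"rotation": [0,0,0],"claw": 0.3},
    {"offset": [0,0.96,0],"rotation": [0,0,0],"claw": 0.3},
    {"offset": [0,0.96,0],"rotation": [0,0,0],"claw": 0.3},
    {"offset": [0,0.96,0],"rotation": [0,0,0],"claw": 0.3},
    {"offset": [0,0.96,0],"rotation": [0,0,0],"claw": 0.3}
  ]
}}

```text
clock: 14.88
tcp_pos: [0.5216, 0.1882, 0.1498]
orientation: [3.01, 0.888, -0.005]
contact_force: [-0.1, -0.6, -2.4]
grip_width: 0.0366
gripper_force: 61.1
```

Call:
{"api": "drive_tool", "payload": {
  "rows": [
    {"offset": [0.02,0.96,0],"rotation": [0,0,0.274],"claw": 0.3},
    {"offset": [0.02,0.96,0],"rotation": [0,0,0.274],"claw": 0.3},
    {"offset": [0.02,0.96,0],"rotation": [0,0,0.274],"claw": 0.3},
    {"offset": [0.02,0.96,0],"rotation": [0,0,0.274],"claw": 0.3},
    {"offset": [0.02,0.96,0],"rotation": [0,0,0.274],"claw": 0.3},
    {"offset": [0.02,0.96,0],"rotation": [0,0,0.274],"claw": 0.3},
    {"offset": [0.02,0.96,0],"rotation": [0,0,0.274],"claw": 0.3},
    {"offset": [0.02,0.96,0],"rotation": [0,0,0.274],"claw": 0.3}
  ]
}}

```text
clock: 15.55
tcp_pos: [0.6001, 0.0784, 0.1509]
orientation: [-3.141, -0.061, 0.003]
contact_force: [0.5, 0.2, -2.7]
grip_width: 0.0365
gripper_force: 61.0
```

```bash
python3 -W ignore - <<'E'
from h import *
f=snap("wrist"); o=get_obs(); held(f,o)
plan([(*ch(-.0025,.072),.08,CY),(*ch(-.0025,.072),.047,CY)],o)
E
```

```text
held n 8766 x [-32.7  34.6] y [-16.7  16.6] ztop -19.4
slope 0.013
tcp [0.6003 0.0784 0.1511] yaw 2.22 w 0.0367 t 15.6
[0.002 0.012 0.474] [-0.     0.001  0.002] mm 71
[0.002 0.012 0.694] [-0.     0.001  0.002] mm 104
```

Call:
{"api": "drive_tool", "payload": {
  "rows": [
    {"offset": [0.01,0.012,0.15],"rotation": [0,0,0],"claw": 0.3},
    {"offset": [0.01,0.012,0.3],"rotation": [0,0,0],"claw": 0.3},
    {"offset": [0.01,0.012,0.4],"rotation": [0,0,0],"claw": 0.3},
    {"offset": [0.01,0.012,0.5],"rotation": [0,0,0],"claw": 0.3},
    {"offset": [0.01,0.012,0.55],"rotation": [0,0,0],"claw": 0.3},
    {"offset": [0.01,0.012,0.6],"rotation": [0,0,0],"claw": 0.3},
    {"offset": [0.01,0.012,0.64],"rotation": [0,0,0],"claw": 0.3},
    {"offset": [0.01,0.012,0.675],"rotation": [0,0,0],"claw": 0.3},
    {"offset": [0.01,0.012,0.675],"rotation": [0,0,0],"claw": 0.3},
    {"offset": [0.01,0.012,0.675],"rotation": [0,0,0],"claw": 0.3}
  ]
}}

```text
clock: 16.43
tcp_pos: [0.6031, 0.0751, 0.0508]
orientation: [-3.141, -0.055, -0.0]
contact_force: [0.3, 0.5, -2.2]
grip_width: 0.037
gripper_force: 61.1
```

Call:
{"api": "drive_tool", "payload": {
  "rows": [
    {"offset": [0,0,0],"rotation": [0,0,0],"claw": 0.6},
    {"offset": [0,0,0],"rotation": [0,0,0],"claw": 0.6},
    {"offset": [0,0,0],"rotation": [0,0,0],"claw": 0.6},
    {"offset": [0,0,-0.2],"rotation": [0,0,0],"claw": 0.6},
    {"offset": [0,0,-0.5],"rotation": [0,0,0],"claw": 0.6},
    {"offset": [0,0,-0.8],"rotation": [0,0,0],"claw": 0.6},
    {"offset": [-0.3,0.25,-1],"rotation": [0,0,0],"claw": 0.85},
    {"offset": [-0.6,0.5,-1],"rotation": [0,0,0],"claw": 0.85},
    {"offset": [-0.8,0.75,-1],"rotation": [0,0,0],"claw": 0.85},
    {"offset": [-0.8,1,-1],"rotation": [0,0,0],"claw": 0.85},
    {"offset": [-0.8,1,-1],"rotation": [0,0,0],"claw": 0.85},
    {"offset": [-0.8,1,-1],"rotation": [0,0,0],"claw": 0.85},
    {"offset": [-0.8,1,-1],"rotation": [0,0,0],"claw": 0.85}
  ]
}}

```text
clock: 17.52
tcp_pos: [0.4877, -0.0815, 0.2014]
orientation: [3.14, 0.047, 0.002]
contact_force: [-0.2, 1.3, 0.8]
grip_width: 0.0728
gripper_force: 0.0
```

```bash
python3 -W ignore - <<'E'
from h import *
f=snap("wrist"); seated(f); det(f); print(); f=snap("top"); seated(f); det(f)
q=(.436,-.3127,.1,np.radians(-59)); plan([q])
E
```

```text
bay 1 3592 z 0.0682 u [-0.0349  0.0445] v [-0.0216  0.0148]
bay 2 3618 z 0.0684 u [-0.0344  0.0443] v [-0.0212  0.0153]
bay 3 150 z 0.0727 u [0.0437 0.045 ] v [-0.014  0.013]
bay 4 126 z 0.0727 u [0.0438 0.045 ] v [-0.0132  0.013 ]
bat 606.5 -338.4 yaw -12.3 size 40 70 n 2648 yel 434 -27.7 z 0.0387
bat 436.3 -313.2 yaw -58.3 size 38 71 n 1895 yel 274 -27.2 z 0.039

bay 1 157 z 0.0689 u [-0.0346  0.0323] v [-0.0163  0.0172]
bay 2 173 z 0.068 u [-0.0346  0.0344] v [-0.0176  0.0199]
bat 607.1 -336.9 yaw -10.9 size 38 72 n 161 yel 36 -26.8 z 0.0378
bat 436.0 -312.1 yaw -59.2 size 38 71 n 159 yel 36 -27.8 z 0.0375
tcp [ 0.4888 -0.0784  0.2011] yaw 2.02 w 0.0727 t 17.6167
[-0.408  1.549  0.673] [-0.    -0.001  0.532] mm 261
```

Call:
{"api": "drive_tool", "payload": {
  "rows": [
    {"offset": [-0.2,0.8,0],"rotation": [0,0,0],"claw": 0.8},
    {"offset": [-0.2,0.8,0],"rotation": [0,0,0],"claw": 0.8},
    {"offset": [-0.2,0.8,0],"rotation": [0,0,0],"claw": 0.8},
    {"offset": [-0.2,0.8,0],"rotation": [0,0,0],"claw": 0.8}
  ]
}}

```text
clock: 17.95
tcp_pos: [0.4609, -0.207, 0.2006]
orientation: [3.138, 0.042, -0.001]
contact_force: [-0.1, -0.3, 0.8]
grip_width: 0.0685
gripper_force: 0.0
```

Call:
{"api": "drive_tool", "payload": {
  "rows": [
    {"offset": [-0.2,0.74,0],"rotation": [0,0,0.53],"claw": 0.8},
    {"offset": [-0.2,0.74,0],"rotation": [0,0,0.53],"claw": 0.8},
    {"offset": [-0.2,0.74,0],"rotation": [0,0,0.53],"claw": 0.8},
    {"offset": [-0.2,0.74,0.3],"rotation": [0,0,0.53],"claw": 0.8},
    {"offset": [-0.2,0.74,0.67],"rotation": [0,0,0.53],"claw": 0.8},
    {"offset": [-0.2,0.74,0.67],"rotation": [0,0,0.53],"claw": 0.8},
    {"offset": [-0.2,0.74,0.67],"rotation": [0,0,0.53],"claw": 0.8},
    {"offset": [-0.2,0.74,0.67],"rotation": [0,0,0.53],"claw": 0.8},
    {"offset": [-0.2,0.74,0.67],"rotation": [0,0,0.53],"claw": 0.8},
    {"offset": [-0.2,0.74,0.67],"rotation": [0,0,0.53],"claw": 0.8},
    {"offset": [-0.2,0.74,0.67],"rotation": [0,0,0.53],"claw": 0.8},
    {"offset": [-0.2,0.74,0.67],"rotation": [0,0,0.53],"claw": 0.8}
  ]
}}

```text
clock: 18.95
tcp_pos: [0.4372, -0.3112, 0.1]
orientation: [-2.74, 1.536, -0.0]
contact_force: [-0.0, -0.7, 0.3]
grip_width: 0.0682
gripper_force: 0.0
```

```bash
python3 -W ignore - <<'E'
from h import *
f=snap("wrist"); b=det(f); print(get_obs()["joints"].round(2))
for q in b:
    if abs(q[0]-.436)<.06 and abs(q[1]+.313)<.06: plan([(*q[:2],.1,q[2]),(*q[:2],.019,q[2])])
E
```

```text
bat 605.9 -339.1 yaw -12.1 size 39 71 n 6026 yel 890 -27.5 z 0.0385
bat 436.1 -314.8 yaw -58.6 size 38 70 n 4256 yel 687 -26.2 z 0.0386
[ 0.38  0.42  0.16  2.01 -0.1   0.72 -2.  ]
tcp [ 0.437  -0.3114  0.1001] yaw -58.58 w 0.0682 t 19.0
[0.016 0.017 0.001] [-0. -0. -0.] mm 4
[0.016 0.017 0.541] [-0. -0. -0.] mm 81
```

Call:
{"api": "drive_tool", "payload": {
  "force": 60,
  "rows": [
    {"offset": [0.015,0.01,0.25],"rotation": [0,0,0],"claw": 0.8},
    {"offset": [0.015,0.01,0.45],"rotation": [0,0,0],"claw": 0.8},
    {"offset": [0.015,0.01,0.54],"rotation": [0,0,0],"claw": 0.8},
    {"offset": [0.015,0.01,0.54],"rotation": [0,0,0],"claw": 0.8},
    {"offset": [0.015,0.01,0.54],"rotation": [0,0,0],"claw": 0.3},
    {"offset": [0.015,0.01,0.54],"rotation": [0,0,0],"claw": 0.3},
    {"offset": [0.015,0.01,0.54],"rotation": [0,0,0],"claw": 0.3},
    {"offset": [0.015,0.01,0.54],"rotation": [0,0,0],"claw": 0.3},
    {"offset": [0.015,0.01,0.54],"rotation": [0,0,0],"claw": 0.3},
    {"offset": [0.015,0.01,0.54],"rotation": [0,0,0],"claw": 0.3},
    {"offset": [0,0,0.4],"rotation": [0,0,0],"claw": 0.3},
    {"offset": [0,0,0.2],"rotation": [0,0,0],"claw": 0.3},
    {"offset": [0,0,-0.1],"rotation": [0,0,0],"claw": 0.3},
    {"offset": [0,0,-0.35],"rotation": [0,0,0],"claw": 0.3},
    {"offset": [0,0,-0.35],"rotation": [0,0,0],"claw": 0.3},
    {"offset": [0,0,-0.35],"rotation": [0,0,0],"claw": 0.3},
    {"offset": [0,0,-0.35],"rotation": [0,0,0],"claw": 0.3}
  ]
}}

```text
clock: 20.42
tcp_pos: [0.436, -0.3116, 0.1525]
orientation: [-2.738, 1.54, -0.0]
contact_force: [-0.2, -0.5, -2.0]
grip_width: 0.0367
gripper_force: 61.1
```

```bash
python3 -W ignore - <<'E'
from h import *
f=snap("wrist"); o=get_obs(); held(f,o)
plan([(*ch(0,0),.152,CY)],o)
E
```

```text
held n 8529 x [-33.4  33.8] y [-16.6  16.7] ztop -18.9
slope 0.007
tcp [ 0.4354 -0.3113  0.1516] yaw -58.73 w 0.0368 t 20.4667
[-1.212e+00 -2.063e+00 -2.000e-03] [-0.     0.001 -0.529] mm 359
```

Call:
{"api": "drive_tool", "payload": {
  "rows": [
    {"offset": [-0.61,-0.99,0],"rotation": [0,0,0],"claw": 0.3},
    {"offset": [-0.61,-0.99,0],"rotation": [0,0,0],"claw": 0.3},
    {"offset": [-0.61,-0.99,0],"rotation": [0,0,0],"claw": 0.3},
    {"offset": [-0.61,-0.99,0],"rotation": [0,0,0],"claw": 0.3},
    {"offset": [-0.61,-0.99,0],"rotation": [0,0,0],"claw": 0.3},
    {"offset": [-0.61,-0.99,0],"rotation": [0,0,0],"claw": 0.3}
  ]
}}

```text
clock: 20.97
tcp_pos: [0.5166, -0.1517, 0.1507]
orientation: [-2.743, 1.53, 0.005]
contact_force: [-0.1, -0.7, -2.1]
grip_width: 0.0363
gripper_force: 61.1
```

Call:
{"api": "drive_tool", "payload": {
  "rows": [
    {"offset": [-0.6,-1,0],"rotation": [0,0,-0.53],"claw": 0.3},
    {"offset": [-0.6,-1,0],"rotation": [0,0,-0.53],"claw": 0.3},
    {"offset": [-0.6,-1,0],"rotation": [0,0,-0.53],"claw": 0.3},
    {"offset": [-0.6,-1,0],"rotation": [0,0,-0.53],"claw": 0.3},
    {"offset": [-0.6,-1,0],"rotation": [0,0,-0.53],"claw": 0.3},
    {"offset": [-0.6,-1,0],"rotation": [0,0,-0.53],"claw": 0.3},
    {"offset": [-0.6,-1,0],"rotation": [0,0,-0.53],"claw": 0.3},
    {"offset": [-0.6,-1,0],"rotation": [0,0,-0.53],"claw": 0.3},
    {"offset": [-0.6,-1,0],"rotation": [0,0,-0.53],"claw": 0.3},
    {"offset": [-0.6,-1,0],"rotation": [0,0,-0.53],"claw": 0.3},
    {"offset": [-0.6,-1,0],"rotation": [0,0,-0.53],"claw": 0.3},
    {"offset": [-0.6,-1,0],"rotation": [0,0,-0.53],"claw": 0.3},
    {"offset": [-0.6,-1,0],"rotation": [0,0,-0.53],"claw": 0.3}
  ]
}}

```text
clock: 22.05
tcp_pos: [0.597, -0.0024, 0.1521]
orientation: [3.141, 0.052, -0.001]
contact_force: [0.7, 0.4, -2.1]
grip_width: 0.0366
gripper_force: 61.1
```

```bash
python3 -W ignore - <<'E'
from h import *
f=snap("wrist"); o=get_obs(); held(f,o)
plan([(*ch(0,0),.051,CY)],o)
E
```

```text
held n 8524 x [-33.7  33.7] y [-16.6  16.6] ztop -17.9
slope 0.011
tcp [ 0.5971 -0.0022  0.1522] yaw 1.92 w 0.0368 t 22.1
[ 0.058 -0.045  0.675] [ 0.  0. -0.] mm 102
```

Call:
{"api": "drive_tool", "payload": {
  "rows": [
    {"offset": [0.058,-0.045,0],"rotation": [0,0,0],"claw": 0.3},
    {"offset": [0.058,-0.045,0.15],"rotation": [0,0,0],"claw": 0.3},
    {"offset": [0.058,-0.045,0.3],"rotation": [0,0,0],"claw": 0.3},
    {"offset": [0.058,-0.045,0.4],"rotation": [0,0,0],"claw": 0.3},
    {"offset": [0.058,-0.045,0.5],"rotation": [0,0,0],"claw": 0.3},
    {"offset": [0.058,-0.045,0.55],"rotation": [0,0,0],"claw": 0.3},
    {"offset": [0.058,-0.045,0.6],"rotation": [0,0,0],"claw": 0.3},
    {"offset": [0.058,-0.045,0.64],"rotation": [0,0,0],"claw": 0.3},
    {"offset": [0.058,-0.045,0.675],"rotation": [0,0,0],"claw": 0.3},
    {"offset": [0.058,-0.045,0.675],"rotation": [0,0,0],"claw": 0.3},
    {"offset": [0.058,-0.045,0.675],"rotation": [0,0,0],"claw": 0.3}
  ]
}}

```text
clock: 23.02
tcp_pos: [0.6061, 0.0052, 0.0517]
orientation: [-3.141, -0.055, -0.001]
contact_force: [0.2, -0.2, -2.7]
grip_width: 0.0369
gripper_force: 61.2
```

Call:
{"api": "drive_tool", "payload": {
  "rows": [
    {"offset": [0,0,0],"rotation": [0,0,0],"claw": 0.6},
    {"offset": [0,0,0],"rotation": [0,0,0],"claw": 0.6},
    {"offset": [0,0,0],"rotation": [0,0,0],"claw": 0.6},
    {"offset": [0,0,-0.2],"rotation": [0,0,0],"claw": 0.6},
    {"offset": [0,0,-0.5],"rotation": [0,0,0],"claw": 0.6},
    {"offset": [0,0,-0.8],"rotation": [0,0,0],"claw": 0.6},
    {"offset": [-0.2,0.25,-1],"rotation": [0,0,0],"claw": 0.85},
    {"offset": [-0.4,0.5,-1],"rotation": [0,0,0],"claw": 0.85},
    {"offset": [-0.4,0.75,-1],"rotation": [0,0,0],"claw": 0.85},
    {"offset": [-0.4,1,-1],"rotation": [0,0,0],"claw": 0.85},
    {"offset": [-0.4,1,-1],"rotation": [0,0,0],"claw": 0.85},
    {"offset": [-0.4,1,-1],"rotation": [0,0,0],"claw": 0.85},
    {"offset": [-0.4,1,-1],"rotation": [0,0,0],"claw": 0.85}
  ]
}}

```text
clock: 24.1
tcp_pos: [0.551, -0.1475, 0.2016]
orientation: [-3.141, -0.051, -0.001]
contact_force: [0.3, -0.2, -0.2]
grip_width: 0.0726
gripper_force: 0.0
```

```bash
python3 -W ignore - <<'E'
from h import *
f=snap("wrist"); seated(f); b=det(f); print(); seated(snap("top"))
for q in b:
    if q[1]<-.25 and q[0]>.55: plan([(*q[:2],.1,q[2])])
E
```

```text
bay 1 2981 z 0.0681 u [-0.0341  0.044 ] v [-0.0219  0.0148]
bay 2 3065 z 0.0683 u [-0.033   0.0439] v [-0.0215  0.0149]
bay 3 3090 z 0.0684 u [-0.0342  0.0439] v [-0.0193  0.0172]
bat 606.5 -338.5 yaw -11.7 size 39 70 n 2369 yel 400 -27.2 z 0.0388

bay 1 153 z 0.0685 u [-0.0336  0.033 ] v [-0.0161  0.0172]
bay 2 178 z 0.0677 u [-0.0348  0.035 ] v [-0.0176  0.02  ]
bay 3 159 z 0.0683 u [-0.0343  0.0328] v [-0.0148  0.0216]
tcp [ 0.5513 -0.1452  0.2013] yaw 2.11 w 0.0728 t 24.2
[0.32  1.302 0.674] [-0.   -0.    0.12] mm 225
```

Call:
{"api": "drive_tool", "payload": {
  "rows": [
    {"offset": [0.16,0.65,0],"rotation": [0,0,0],"claw": 0.8},
    {"offset": [0.16,0.65,0],"rotation": [0,0,0],"claw": 0.8},
    {"offset": [0.16,0.65,0],"rotation": [0,0,0],"claw": 0.8},
    {"offset": [0.16,0.65,0],"rotation": [0,0,0],"claw": 0.8}
  ]
}}

```text
clock: 24.53
tcp_pos: [0.5789, -0.2474, 0.201]
orientation: [3.139, 0.048, 0.0]
contact_force: [0.3, -1.4, 0.2]
grip_width: 0.0685
gripper_force: 0.0
```

Call:
{"api": "drive_tool", "payload": {
  "rows": [
    {"offset": [0.16,0.65,0],"rotation": [0,0,0.12],"claw": 0.8},
    {"offset": [0.16,0.65,0],"rotation": [0,0,0.12],"claw": 0.8},
    {"offset": [0.16,0.65,0],"rotation": [0,0,0.12],"claw": 0.8},
    {"offset": [0.16,0.65,0.3],"rotation": [0,0,0.12],"claw": 0.8},
    {"offset": [0.16,0.65,0.67],"rotation": [0,0,0.12],"claw": 0.8},
    {"offset": [0.16,0.65,0.67],"rotation": [0,0,0.12],"claw": 0.8},
    {"offset": [0.16,0.65,0.67],"rotation": [0,0,0.12],"claw": 0.8},
    {"offset": [0.16,0.65,0.67],"rotation": [0,0,0.12],"claw": 0.8}
  ]
}}

```text
clock: 25.2
tcp_pos: [0.6062, -0.3374, 0.1]
orientation: [-3.124, 0.317, 0.003]
contact_force: [0.6, -0.6, 0.8]
grip_width: 0.0684
gripper_force: 0.0
```

```bash
python3 -W ignore - <<'E'
from h import *
f=snap("wrist"); b=det(f)
for q in b:
    if q[1]<-.25 and q[0]>.5: plan([(*q[:2],.1,q[2]),(*q[:2],.019,q[2])])
E
```

```text
bat 607.6 -339.4 yaw -11.7 size 38 70 n 4250 yel 727 -26.2 z 0.0387
tcp [ 0.6072 -0.3386  0.1019] yaw -11.63 w 0.0688 t 25.25
[0.004 0.005 0.013] [-0.    -0.001  0.001] mm 2
[0.003 0.005 0.553] [-0.    -0.001  0.001] mm 83
```

Call:
{"api": "drive_tool", "payload": {
  "force": 60,
  "rows": [
    {"offset": [0,0,0.25],"rotation": [0,0,0],"claw": 0.8},
    {"offset": [0,0,0.45],"rotation": [0,0,0],"claw": 0.8},
    {"offset": [0,0,0.54],"rotation": [0,0,0],"claw": 0.8},
    {"offset": [0,0,0.54],"rotation": [0,0,0],"claw": 0.8},
    {"offset": [0,0,0.54],"rotation": [0,0,0],"claw": 0.3},
    {"offset": [0,0,0.54],"rotation": [0,0,0],"claw": 0.3},
    {"offset": [0,0,0.54],"rotation": [0,0,0],"claw": 0.3},
    {"offset": [0,0,0.54],"rotation": [0,0,0],"claw": 0.3},
    {"offset": [0,0,0.54],"rotation": [0,0,0],"claw": 0.3},
    {"offset": [0,0,0.54],"rotation": [0,0,0],"claw": 0.3},
    {"offset": [0,0,0.4],"rotation": [0,0,0],"claw": 0.3},
    {"offset": [0,0,0.2],"rotation": [0,0,0],"claw": 0.3},
    {"offset": [0,0,-0.1],"rotation": [0,0,0],"claw": 0.3},
    {"offset": [0,0,-0.35],"rotation": [0,0,0],"claw": 0.3},
    {"offset": [0,0,-0.35],"rotation": [0,0,0],"claw": 0.3},
    {"offset": [0,0,-0.35],"rotation": [0,0,0],"claw": 0.3},
    {"offset": [0,0,-0.35],"rotation": [0,0,0],"claw": 0.3}
  ]
}}

```text
clock: 26.67
tcp_pos: [0.6055, -0.34, 0.1538]
orientation: [3.125, -0.322, 0.001]
contact_force: [0.3, -0.3, -2.9]
grip_width: 0.0364
gripper_force: 61.0
```

```bash
python3 -W ignore - <<'E'
from h import *
f=snap("wrist"); o=get_obs(); held(f,o)
plan([(*ch(0,-.072),.152,CY)],o)
E
```

```text
held n 8309 x [-32.8  34.5] y [-16.6  16.7] ztop -17.2
slope 0.01
tcp [ 0.6048 -0.3396  0.1524] yaw -11.75 w 0.0368 t 26.7167
[-0.35  -1.783  0.004] [-0.     0.001 -0.12 ] mm 272
```

Call:
{"api": "drive_tool", "payload": {
  "rows": [
    {"offset": [-0.17,-0.89,0],"rotation": [0,0,0],"claw": 0.3},
    {"offset": [-0.17,-0.89,0],"rotation": [0,0,0],"claw": 0.3},
    {"offset": [-0.17,-0.89,0],"rotation": [0,0,0],"claw": 0.3},
    {"offset": [-0.17,-0.89,0],"rotation": [0,0,0],"claw": 0.3},
    {"offset": [-0.17,-0.89,0],"rotation": [0,0,0],"claw": 0.3}
  ]
}}

```text
clock: 27.13
tcp_pos: [0.6078, -0.197, 0.1514]
orientation: [-3.122, 0.308, 0.006]
contact_force: [-0.2, 0.8, -3.4]
grip_width: 0.0363
gripper_force: 61.1
```

Call:
{"api": "drive_tool", "payload": {
  "rows": [
    {"offset": [-0.18,-0.89,0],"rotation": [0,0,-0.12],"claw": 0.3},
    {"offset": [-0.18,-0.89,0],"rotation": [0,0,-0.12],"claw": 0.3},
    {"offset": [-0.18,-0.89,0],"rotation": [0,0,-0.12],"claw": 0.3},
    {"offset": [-0.18,-0.89,0],"rotation": [0,0,-0.12],"claw": 0.3},
    {"offset": [-0.18,-0.89,0],"rotation": [0,0,-0.12],"claw": 0.3},
    {"offset": [-0.18,-0.89,0],"rotation": [0,0,-0.12],"claw": 0.3},
    {"offset": [-0.18,-0.89,0],"rotation": [0,0,-0.12],"claw": 0.3},
    {"offset": [-0.18,-0.89,0],"rotation": [0,0,-0.12],"claw": 0.3}
  ]
}}

```text
clock: 27.8
tcp_pos: [0.6083, -0.0705, 0.1527]
orientation: [3.14, 0.05, -0.002]
contact_force: [0.7, 0.7, -2.1]
grip_width: 0.0365
gripper_force: 61.1
```

```bash
python3 -W ignore - <<'E'
from h import *
f=snap("wrist"); o=get_obs(); held(f,o)
plan([(*ch(0,-.072),.051,CY)],o)
E
```

```text
held n 8296 x [-33.5  33.7] y [-16.6  16.6] ztop -15.7
slope 0.012
tcp [ 0.6084 -0.0703  0.1528] yaw 1.81 w 0.0366 t 27.85
[-0.002 -0.021  0.679] [ 0.     0.    -0.001] mm 102
```

Call:
{"api": "drive_tool", "payload": {
  "rows": [
    {"offset": [0,-0.02,0.15],"rotation": [0,0,0],"claw": 0.3},
    {"offset": [0,-0.02,0.3],"rotation": [0,0,0],"claw": 0.3},
    {"offset": [0,-0.02,0.4],"rotation": [0,0,0],"claw": 0.3},
    {"offset": [0,-0.02,0.5],"rotation": [0,0,0],"claw": 0.3},
    {"offset": [0,-0.02,0.55],"rotation": [0,0,0],"claw": 0.3},
    {"offset": [0,-0.02,0.6],"rotation": [0,0,0],"claw": 0.3},
    {"offset": [0,-0.02,0.64],"rotation": [0,0,0],"claw": 0.3},
    {"offset": [0,-0.02,0.66],"rotation": [0,0,0],"claw": 0.3},
    {"offset": [0,-0.02,0.66],"rotation": [0,0,0],"claw": 0.3},
    {"offset": [0,-0.02,0.66],"rotation": [0,0,0],"claw": 0.3}
  ]
}}

```text
clock: 28.68
tcp_pos: [0.609, -0.0651, 0.0548]
orientation: [3.141, 0.054, 0.001]
contact_force: [0.8, -0.4, -1.8]
grip_width: 0.0363
gripper_force: 61.1
```

Call:
{"api": "drive_tool", "payload": {
  "rows": [
    {"offset": [0,0,0],"rotation": [0,0,0],"claw": 0.6},
    {"offset": [0,0,0],"rotation": [0,0,0],"claw": 0.6},
    {"offset": [0,0,0],"rotation": [0,0,0],"claw": 0.6},
    {"offset": [0,0,-0.2],"rotation": [0,0,0],"claw": 0.6},
    {"offset": [0,0,-0.5],"rotation": [0,0,0],"claw": 0.6},
    {"offset": [0,0,-0.8],"rotation": [0,0,0],"claw": 0.7},
    {"offset": [-0.2,0,-1],"rotation": [0,0,0],"claw": 0.7},
    {"offset": [-0.2,0,-1],"rotation": [0,0,0],"claw": 0.7},
    {"offset": [-0.2,0,-1],"rotation": [0,0,0],"claw": 0.7},
    {"offset": [-0.2,0,-1],"rotation": [0,0,0],"claw": 0.7},
    {"offset": [-0.2,0,-1],"rotation": [0,0,0],"claw": 0.7}
  ]
}}

```text
clock: 29.6
tcp_pos: [0.5782, -0.066, 0.2029]
orientation: [-3.141, -0.055, 0.003]
contact_force: [0.9, 1.0, -0.5]
grip_width: 0.0597
gripper_force: 0.0
```

```bash
python3 -W ignore - <<'E'
from h import *
f=snap("wrist"); seated(f); b=det(f); print(); seated(snap("top"))
cv2.imwrite("pics/w7.png",f["frame"][:,:,::-1])
plan([(*ch(0.125,-.036),.2,CY)])
E
```

```text
bay 1 2858 z 0.0683 u [-0.034  0.034] v [-0.0215  0.0149]
bay 2 2810 z 0.0685 u [-0.0324  0.0351] v [-0.0209  0.0152]
bay 3 2693 z 0.0686 u [-0.0334  0.0338] v [-0.0187  0.0176]
bay 4 2620 z 0.0687 u [-0.0323  0.0346] v [-0.016   0.0203]

bay 1 154 z 0.069 u [-0.0346  0.032 ] v [-0.0163  0.0173]
bay 2 178 z 0.0679 u [-0.0345  0.0393] v [-0.0176  0.02  ]
bay 3 128 z 0.0682 u [-0.0352  0.0337] v [-0.0136  0.0219]
tcp [ 0.5782 -0.0659  0.2025] yaw 2.01 w 0.0598 t 29.7
[ 1.032 -0.224  0.014] [-0.     0.001  0.001] mm 158
```

View pics/w7.png

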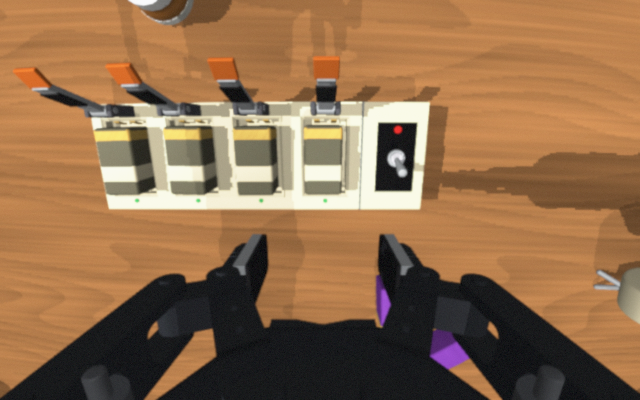

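Call:
{"api": "drive_tool", "payload": {
  "rows": [
    {"offset": [1,-0.22,-0.03],"rotation": [0,0,0],"claw": 0.7},
    {"offset": [1,-0.22,-0.03],"rotation": [0,0,0],"claw": 0.7},
    {"offset": [1,-0.22,-0.03],"rotation": [0,0,0],"claw": 0.7},
    {"offset": [1,-0.22,-0.03],"rotation": [0,0,0],"claw": 0.7},
    {"offset": [1,-0.22,-0.03],"rotation": [0,0,0],"claw": 0.7},
    {"offset": [1,-0.22,-0.03],"rotation": [0,0,0],"claw": 0.7},
    {"offset": [1,-0.22,-0.03],"rotation": [0,0,0],"claw": 0.7}
  ]
}}

```text
clock: 30.28
tcp_pos: [0.7265, -0.0282, 0.2069]
orientation: [3.141, 0.054, -0.005]
contact_force: [-0.4, -0.1, 0.1]
grip_width: 0.0597
gripper_force: 0.0
```

```bash
python3 -W ignore - <<'E'
from h import *
plan([(*ch(u,-.036),z,CY) for u,z in [(.125,.112),(.07,.112),(.04,.115),(.011,.115),(.004,.1),(.004,.08)]])
E
```

```text
tcp [ 0.7265 -0.0282  0.2069] yaw 1.99 w 0.0597 t 30.2833
[ 0.036 -0.007  0.633] [0.    0.002 0.   ] mm 95
[-0.33  -0.008  0.634] [0.    0.002 0.   ] mm 107
[-0.53  -0.008  0.614] [0.    0.002 0.   ] mm 122
[-0.724 -0.008  0.615] [0.    0.002 0.   ] mm 142
[-0.77  -0.008  0.715] [0.    0.002 0.   ] mm 158
[-0.77  -0.008  0.849] [0.    0.002 0.   ] mm 172
```

Call:
{"api": "drive_tool", "payload": {
  "rows": [
    {"offset": [0.03,-0.01,0.3],"rotation": [0,0,0],"claw": 0.7},
    {"offset": [0.03,-0.01,0.5],"rotation": [0,0,0],"claw": 0.7},
    {"offset": [0.03,-0.01,0.63],"rotation": [0,0,0],"claw": 0.7},
    {"offset": [0.03,-0.01,0.63],"rotation": [0,0,0],"claw": 0.7},
    {"offset": [-0.07,-0.01,0.63],"rotation": [0,0,0],"claw": 0.7},
    {"offset": [-0.17,-0.01,0.63],"rotation": [0,0,0],"claw": 0.7},
    {"offset": [-0.27,-0.01,0.63],"rotation": [0,0,0],"claw": 0.7},
    {"offset": [-0.36,-0.01,0.63],"rotation": [0,0,0],"claw": 0.7},
    {"offset": [-0.45,-0.01,0.62],"rotation": [0,0,0],"claw": 0.7},
    {"offset": [-0.53,-0.01,0.61],"rotation": [0,0,0],"claw": 0.7},
    {"offset": [-0.6,-0.01,0.61],"rotation": [0,0,0],"claw": 0.7},
    {"offset": [-0.67,-0.01,0.61],"rotation": [0,0,0],"claw": 0.7},
    {"offset": [-0.72,-0.01,0.61],"rotation": [0,0,0],"claw": 0.7},
    {"offset": [-0.76,-0.01,0.66],"rotation": [0,0,0],"claw": 0.7},
    {"offset": [-0.77,-0.01,0.71],"rotation": [0,0,0],"claw": 0.7},
    {"offset": [-0.77,-0.01,0.76],"rotation": [0,0,0],"claw": 0.7},
    {"offset": [-0.77,-0.01,0.8],"rotation": [0,0,0],"claw": 0.7},
    {"offset": [-0.77,-0.01,0.83],"rotation": [0,0,0],"claw": 0.7},
    {"offset": [-0.77,-0.01,0.83],"rotation": [0,0,0],"claw": 0.7}
  ]
}}

```text
clock: 31.87
tcp_pos: [0.611, -0.0304, 0.0825]
orientation: [3.141, 0.055, -0.005]
contact_force: [-0.4, -0.2, 0.2]
grip_width: 0.0597
gripper_force: 0.0
```

```bash
python3 -W ignore - <<'E'
from h import *
plan([(*ch(.004,-.036),.076,CY)])
f=snap("wrist"); cv2.imwrite("pics/w8.png",f["frame"][:,:,::-1])
E
```

```text
tcp [ 0.611  -0.0304  0.0825] yaw 1.99 w 0.0597 t 31.8667
[-0.002  0.004  0.043] [0.    0.001 0.   ] mm 6
```

View pics/w8.png

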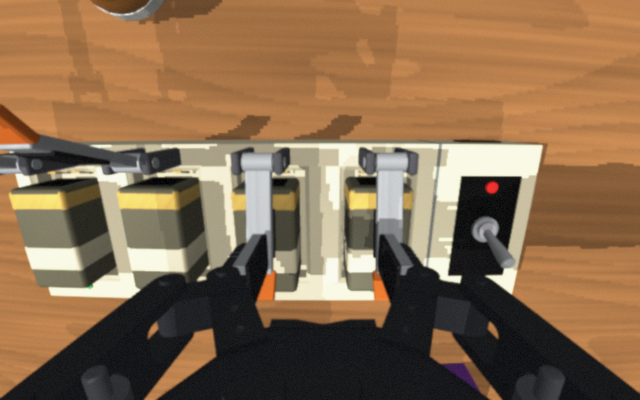

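Call:
{"api": "drive_tool", "payload": {
  "rows": [
    {"offset": [0,0,0.02],"rotation": [0,0,0],"claw": 0.7},
    {"offset": [0,0,0.04],"rotation": [0,0,0],"claw": 0.7},
    {"offset": [0,0,0.06],"rotation": [0,0,0],"claw": 0.7},
    {"offset": [0,0,0.06],"rotation": [0,0,0],"claw": 0.7}
  ]
}}

```text
clock: 32.25
tcp_pos: [0.6118, -0.0303, 0.0747]
orientation: [-3.141, -0.055, 0.001]
contact_force: [-0.4, 0.9, 0.3]
grip_width: 0.0598
gripper_force: 0.0
```

Call:
{"api": "drive_tool", "payload": {
  "rows": [
    {"offset": [0,0,0.02],"rotation": [0,0,0],"claw": 0.7},
    {"offset": [0,0,0.03],"rotation": [0,0,0],"claw": 0.7},
    {"offset": [0,0,0.04],"rotation": [0,0,0],"claw": 0.7},
    {"offset": [0,0,0.04],"rotation": [0,0,0],"claw": 0.7}
  ]
}}

```text
clock: 32.58
tcp_pos: [0.6121, -0.0304, 0.071]
orientation: [3.141, 0.054, 0.0]
contact_force: [-6.0, 0.6, 15.9]
grip_width: 0.0595
gripper_force: 7.8
```

```bash
cat >> h.py <<'E'
def levers(f):
    X=cloud(f); d=X[...,:2]-C0;c,s=np.cos(CY),np.sin(CY);u=d[...,0]*c+d[...,1]*s; v=-d[...,0]*s+d[...,1]*c;z=X[...,2]
    for i,y in enumerate((.144,.072,0,-.072)):
        k=(abs(v-y)<.006)&(u<.038)&(u>-.011)&(z>.072)&(z<.12)
        if k.sum()>10: print("lever",i+1,k.sum(),"slope",np.polyfit(-u[k],z[k],1)[0].round(3),"z",np.percentile(z[k],[5,50,95]).round(4))
        else: print("lever",i+1,"not over bay")
E
python3 -W ignore - <<'E'
from h import *
levers(snap("wrist")); levers(snap("scene")); print(get_obs()["contact_force"],get_obs()["tcp_pos"])
E
```

```text
lever 1 not over bay
lever 2 not over bay
lever 3 2638 slope 0.621 z [0.076  0.0882 0.1147]
lever 4 1760 slope 1.036 z [0.076  0.0775 0.1151]
lever 1 not over bay
lever 2 not over bay
lever 3 61 slope 0.584 z [0.0741 0.0833 0.1143]
lever 4 63 slope 0.812 z [0.0729 0.0838 0.1124]
[-5.28766959  0.45240572 15.28645469] [ 0.61209466 -0.03036753  0.0709732 ]
```

Call:
{"api": "drive_tool", "payload": {
  "rows": [
    {"offset": [0,0,-0.2],"rotation": [0,0,0],"claw": 0.7},
    {"offset": [0,0,-0.5],"rotation": [0,0,0],"claw": 0.7},
    {"offset": [0,0,-0.9],"rotation": [0,0,0],"claw": 0.7},
    {"offset": [0,0,-0.9],"rotation": [0,0,0],"claw": 0.7},
    {"offset": [0.2,-0.3,-0.9],"rotation": [0,0,0],"claw": 0.7},
    {"offset": [0.4,-0.5,-0.9],"rotation": [0,0,0],"claw": 0.7},
    {"offset": [0.6,-0.7,-0.9],"rotation": [0,0,0],"claw": 0.7},
    {"offset": [0.8,-0.96,-0.9],"rotation": [0,0,0],"claw": 0.7},
    {"offset": [0.8,-0.96,-0.9],"rotation": [0,0,0],"claw": 0.7},
    {"offset": [0.8,-0.96,-0.9],"rotation": [0,0,0],"claw": 0.7},
    {"offset": [0.8,-0.96,-0.9],"rotation": [0,0,0],"claw": 0.7}
  ]
}}

```text
clock: 33.6
tcp_pos: [0.7268, 0.1195, 0.2032]
orientation: [-3.141, -0.059, 0.002]
contact_force: [-0.5, -1.6, -0.5]
grip_width: 0.0597
gripper_force: 0.0
```

```bash
python3 -W ignore - <<'E'
from h import *
levers(snap("top"))
levers(snap("scene"))
plan([(*ch(u,.108),z,CY) for u,z in [(.125,.112),(.07,.112),(.04,.115),(.011,.115),(.004,.1),(.004,.07)]])
E
```

```text
lever 1 not over bay
lever 2 not over bay
lever 3 18 slope 0.041 z [0.0733 0.0775 0.0821]
lever 4 30 slope 0.026 z [0.0728 0.0759 0.0845]
lever 1 not over bay
lever 2 not over bay
lever 3 43 slope -0.009 z [0.0729 0.0761 0.0783]
lever 4 44 slope 0.004 z [0.0726 0.0748 0.0767]
tcp [0.7265 0.116  0.2039] yaw 1.92 w 0.0598 t 33.7
[ 0.002 -0.007  0.613] [ 0.001  0.    -0.   ] mm 92
[-0.364 -0.007  0.613] [ 0.001  0.    -0.   ] mm 107
[-0.564 -0.007  0.593] [ 0.001  0.    -0.   ] mm 123
[-0.758 -0.007  0.593] [ 0.001  0.    -0.   ] mm 144
[-0.804 -0.007  0.693] [ 0.001  0.    -0.   ] mm 159
[-0.804 -0.007  0.893] [ 0.001  0.    -0.   ] mm 180
```

Call:
{"api": "drive_tool", "payload": {
  "rows": [
    {"offset": [0,-0.01,0.3],"rotation": [0,0,0],"claw": 0.7},
    {"offset": [0,-0.01,0.5],"rotation": [0,0,0],"claw": 0.7},
    {"offset": [0,-0.01,0.61],"rotation": [0,0,0],"claw": 0.7},
    {"offset": [0,-0.01,0.61],"rotation": [0,0,0],"claw": 0.7},
    {"offset": [-0.1,-0.01,0.61],"rotation": [0,0,0],"claw": 0.7},
    {"offset": [-0.2,-0.01,0.61],"rotation": [0,0,0],"claw": 0.7},
    {"offset": [-0.3,-0.01,0.61],"rotation": [0,0,0],"claw": 0.7},
    {"offset": [-0.39,-0.01,0.61],"rotation": [0,0,0],"claw": 0.7},
    {"offset": [-0.48,-0.01,0.6],"rotation": [0,0,0],"claw": 0.7},
    {"offset": [-0.56,-0.01,0.59],"rotation": [0,0,0],"claw": 0.7},
    {"offset": [-0.63,-0.01,0.59],"rotation": [0,0,0],"claw": 0.7},
    {"offset": [-0.7,-0.01,0.59],"rotation": [0,0,0],"claw": 0.7},
    {"offset": [-0.75,-0.01,0.59],"rotation": [0,0,0],"claw": 0.7},
    {"offset": [-0.79,-0.01,0.64],"rotation": [0,0,0],"claw": 0.7},
    {"offset": [-0.8,-0.01,0.69],"rotation": [0,0,0],"claw": 0.7},
    {"offset": [-0.8,-0.01,0.74],"rotation": [0,0,0],"claw": 0.7},
    {"offset": [-0.8,-0.01,0.78],"rotation": [0,0,0],"claw": 0.7},
    {"offset": [-0.8,-0.01,0.82],"rotation": [0,0,0],"claw": 0.7},
    {"offset": [-0.8,-0.01,0.86],"rotation": [0,0,0],"claw": 0.7},
    {"offset": [-0.8,-0.01,0.86],"rotation": [0,0,0],"claw": 0.7}
  ]
}}

```text
clock: 35.37
tcp_pos: [0.606, 0.1149, 0.0733]
orientation: [3.141, 0.055, -0.004]
contact_force: [-1.2, 0.2, 0.1]
grip_width: 0.0596
gripper_force: 0.0
```

Call:
{"api": "drive_tool", "payload": {
  "rows": [
    {"offset": [0,0,0.01],"rotation": [0,0,0],"claw": 0.7},
    {"offset": [0,0,0.02],"rotation": [0,0,0],"claw": 0.7},
    {"offset": [0,0,0.03],"rotation": [0,0,0],"claw": 0.7},
    {"offset": [0,0,0.03],"rotation": [0,0,0],"claw": 0.7}
  ]
}}

```text
clock: 35.7
tcp_pos: [0.607, 0.1151, 0.0711]
orientation: [-3.141, -0.055, -0.0]
contact_force: [-0.4, -0.1, 1.0]
grip_width: 0.0599
gripper_force: 0.7
```

Call:
{"api": "drive_tool", "payload": {
  "rows": [
    {"offset": [0,0,0.01],"rotation": [0,0,0],"claw": 0.7},
    {"offset": [0,0,0.02],"rotation": [0,0,0],"claw": 0.7},
    {"offset": [0,0,0.02],"rotation": [0,0,0],"claw": 0.7}
  ]
}}

```text
clock: 35.95
tcp_pos: [0.6071, 0.1151, 0.0708]
orientation: [3.141, 0.054, 0.001]
contact_force: [-9.7, -2.1, 25.0]
grip_width: 0.0597
gripper_force: 12.6
```

Call:
{"api": "drive_tool", "payload": {
  "rows": [
    {"offset": [0,0,-0.2],"rotation": [0,0,0],"claw": 0.7},
    {"offset": [0,0,-0.5],"rotation": [0,0,0],"claw": 0.6},
    {"offset": [-0.2,0.2,-0.85],"rotation": [0,0,0],"claw": 0},
    {"offset": [-0.4,0.4,-0.85],"rotation": [0,0,0],"claw": 0},
    {"offset": [-0.6,0.6,-0.85],"rotation": [0,0,0],"claw": 0},
    {"offset": [-0.6,0.86,-0.85],"rotation": [0,0,0],"claw": 0},
    {"offset": [-0.6,0.86,-0.85],"rotation": [0,0,0],"claw": 0},
    {"offset": [-0.6,0.86,-0.85],"rotation": [0,0,0],"claw": 0},
    {"offset": [-0.6,0.86,-0.85],"rotation": [0,0,0],"claw": 0},
    {"offset": [-0.6,0.86,-0.85],"rotation": [0,0,0],"claw": 0}
  ]
}}

```text
clock: 36.78
tcp_pos: [0.5219, -0.0158, 0.1954]
orientation: [-3.14, -0.056, -0.001]
contact_force: [0.7, 0.2, -0.4]
grip_width: 0.0001
gripper_force: 0.0
```

```bash
python3 -W ignore - <<'E'
from h import *
f=snap("wrist"); levers(f); seated(f); cv2.imwrite("pics/w9.png",f["frame"][:,:,::-1])
levers(snap("top")); levers(snap("scene"))
plan([(*ch(-.042,-.146),.17,CY)])
E
```

```text
lever 1 720 slope -0.004 z [0.0753 0.0765 0.0779]
lever 2 773 slope -0.001 z [0.0754 0.0766 0.0777]
lever 3 776 slope -0.0 z [0.0756 0.0767 0.0779]
lever 4 778 slope -0.001 z [0.0756 0.0768 0.078 ]
bay 1 3687 z 0.0693 u [-0.0338  0.0441] v [-0.0212  0.015 ]
bay 2 3628 z 0.0694 u [-0.0334  0.044 ] v [-0.0211  0.0156]
bay 3 3484 z 0.0695 u [-0.0343  0.0444] v [-0.0179  0.0184]
bay 4 3571 z 0.0695 u [-0.034   0.0441] v [-0.0156  0.0209]
lever 1 28 slope -0.047 z [0.0726 0.0765 0.0834]
lever 2 24 slope -0.042 z [0.0735 0.0777 0.0817]
lever 3 not over bay
lever 4 not over bay
lever 1 37 slope 0.01 z [0.073  0.0754 0.0781]
lever 2 45 slope 0.013 z [0.0727 0.0752 0.0781]
lever 3 44 slope 0.009 z [0.0734 0.0752 0.0785]
lever 4 44 slope -0.005 z [0.0729 0.0756 0.0777]
tcp [ 0.5218 -0.0154  0.1951] yaw 2.14 w -0.0 t 36.9333
[0.279 0.859 0.167] [-0.     0.     0.002] mm 138
```

View pics/w9.png

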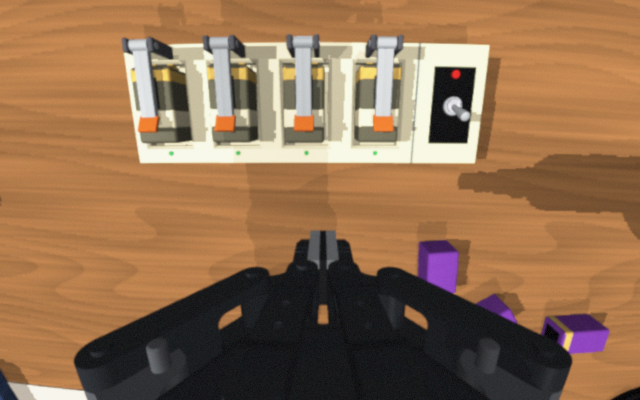

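Call:
{"api": "drive_tool", "payload": {
  "rows": [
    {"offset": [0.28,0.86,0],"rotation": [0,0,0],"claw": 0},
    {"offset": [0.28,0.86,0],"rotation": [0,0,0],"claw": 0},
    {"offset": [0.28,0.86,0],"rotation": [0,0,0],"claw": 0},
    {"offset": [0.28,0.86,0],"rotation": [0,0,0],"claw": 0},
    {"offset": [0.28,0.86,0.17],"rotation": [0,0,0],"claw": 0},
    {"offset": [0.28,0.86,0.17],"rotation": [0,0,0],"claw": 0},
    {"offset": [0.28,0.86,0.17],"rotation": [0,0,0],"claw": 0}
  ]
}}

```text
clock: 37.52
tcp_pos: [0.567, -0.143, 0.1684]
orientation: [-3.14, -0.057, 0.006]
contact_force: [0.7, 0.3, -0.7]
grip_width: 0.0
gripper_force: 0.0
```

```bash
python3 -W ignore - <<'E'
from h import *
plan([(*ch(-.042,-.147),.065,CY),(*ch(-.002,-.147),.065,CY)])
E
```

```text
tcp [ 0.567  -0.143   0.1684] yaw 2.08 w 0.0 t 37.5167
[0.013 0.005 0.69 ] [-0.001  0.002  0.001] mm 103
[0.279 0.005 0.689] [-0.001  0.002  0.001] mm 111
```

Call:
{"api": "drive_tool", "payload": {
  "rows": [
    {"offset": [0,0,0.2],"rotation": [0,0,0],"claw": 0},
    {"offset": [0,0,0.4],"rotation": [0,0,0],"claw": 0},
    {"offset": [0,0,0.6],"rotation": [0,0,0],"claw": 0},
    {"offset": [0,0,0.69],"rotation": [0,0,0],"claw": 0},
    {"offset": [0,0,0.69],"rotation": [0,0,0],"claw": 0},
    {"offset": [0.07,0,0.69],"rotation": [0,0,0],"claw": 0},
    {"offset": [0.14,0,0.69],"rotation": [0,0,0],"claw": 0},
    {"offset": [0.2,0,0.69],"rotation": [0,0,0],"claw": 0},
    {"offset": [0.26,0,0.69],"rotation": [0,0,0],"claw": 0},
    {"offset": [0.28,0,0.69],"rotation": [0,0,0],"claw": 0},
    {"offset": [0.28,0,0.69],"rotation": [0,0,0],"claw": 0},
    {"offset": [0.17,0,0.69],"rotation": [0,0,0],"claw": 0},
    {"offset": [0.1,0,0.4],"rotation": [0,0,0],"claw": 0},
    {"offset": [0,0,0.1],"rotation": [0,0,0],"claw": 0},
    {"offset": [-0.3,0,-0.2],"rotation": [0,0,0],"claw": 0},
    {"offset": [-0.3,0,-0.3],"rotation": [0,0,0],"claw": 0},
    {"offset": [-0.3,0,-0.3],"rotation": [0,0,0],"claw": 0},
    {"offset": [-0.3,0,-0.3],"rotation": [0,0,0],"claw": 0},
    {"offset": [-0.3,0,-0.3],"rotation": [0,0,0],"claw": 0}
  ]
}}

```text
clock: 39.1
tcp_pos: [0.5241, -0.1459, 0.2159]
orientation: [3.141, 0.055, 0.004]
contact_force: [0.2, 0.3, -0.2]
grip_width: -0.0001
gripper_force: 0.0
```

```bash
python3 -W ignore - <<'E'
from h import *
f=snap("wrist"); levers(f); seated(f); cv2.imwrite("pics/w10.png",f["frame"][:,:,::-1])
E
```

```text
lever 1 534 slope -0.001 z [0.075  0.0764 0.0775]
lever 2 597 slope -0.0 z [0.0752 0.0765 0.0776]
lever 3 631 slope 0.001 z [0.0754 0.0766 0.0778]
lever 4 663 slope 0.001 z [0.0753 0.0766 0.0779]
bay 1 3138 z 0.069 u [-0.0343  0.0438] v [-0.0218  0.0115]
bay 2 3187 z 0.0692 u [-0.0334  0.0438] v [-0.0215  0.0143]
bay 3 3185 z 0.0692 u [-0.034   0.0439] v [-0.0192  0.0171]
bay 4 3104 z 0.0694 u [-0.0335  0.044 ] v [-0.0172  0.0195]
```

View pics/w10.png

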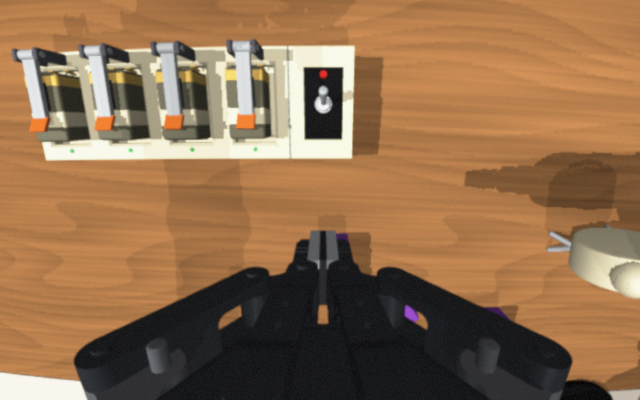

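The toggle tip, at (323,90), now leans towards the red dot, so the charger is on. All four levers are shut and the robot is clear of everything.

```bash
python3 -c "
from bench import hand_in
print(hand_in())"
```

```text
the job is handed in; nothing more can be done
None
```

The job is handed in: the charger was switched off first, all four batteries were seated contacts to the rear, the four levers were shut, and the charger was switched back on; the final camera check agreed, but no verdict came back.

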